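# Weigh a ceramic test tile with the sample lifter

## Robot

A 6-joint arm with a two-finger parallel gripper is mounted at the origin on the work surface. World frame = base frame: x ahead of the robot, y to its left, z up, the work surface at z = 0. Lengths are in m, angles in rad, forces in N, time in s.
With the tool pointing down it reaches from about 0.25 to 0.775 m from the base axis. Payload 8.9 kg.
Tool frame: the origin (TCP) lies on the centre line of the jaws, within the pads' length; the fingertips stand 17 mm ahead of it and the grasp point (between the pads) lies 2 mm behind it (manip.nose_length is the distance from the TCP to the fingertips, in m); z points along the fingers, y is the line along which they close (so a half turn about z gives the same grasp; the last joint's range is limited). The gripper opens to 85 mm and grips with 20 to 120 N. Pads are 22 mm wide; open, the fingers measure 114 mm over their backs; the gripper's body (76 mm by 85 mm) begins 54 mm behind the grasp point. The pads swing forward as they close: fully open they stand 13 mm farther back than shut.
Start: joints at [-1.376, 0.291, -0.153, 1.127, 0, 1.431], TCP at [0.172, -0.496, 0.248] pointing down, gripper open.
Joint ranges: [-2.52, 2.52], [-0.91, 1.74], [-1.3, 1.37], [-1.96, 2.02], [-1.52, 1.47], [-3.14, 3.14]. Speed limits (rad/s): [2.22, 2.22, 2.79, 3.14, 3.14, 3.14].

## Interface

Orientations are given as [roll, pitch, yaw] about the fixed x, y, z axes, in that order (R = Rz(yaw) Ry(pitch) Rx(roll)).
In Python, from workcell import telemetry, eyes, sign_off, manip gives the robot as it stands.
- The arm moves only by the shell command python3 -m crank 'ROWS' [FORCE]. ROWS is JSON, a list of rows, each a list of 7 numbers: the opening, from -1 (shut) to 1 (fully open), then the shift along the world's x, y, z in cm, then the turn, a rotation vector about the world's x, y, z in rad. In form: [[fingers, dx, dy, dz, ax, ay, az], ...]. A call has exactly 8 rows; each row is the pose to reach, as a shift and turn from the pose commanded when the call began; what a row does not reach only later rows make up. A row lasts 1/10 s, in which the tool goes at most 50 mm and 8.59 degrees, less where a joint would pass 70% of its speed; a pose out of reach is approached as far as the arm can. A call with a gripper value outside its range is refused whole. The fingers move at their own pace and stop on an object; FORCE is the grip in N (left out, the last holds). Time passes only in rows, so rows that repeat a pose let the fingers close, or fill a call up. It gives the time, the measured TCP pose, the force, the opening and the grip force at its end, in the units of the state.
- telemetry.read_state(): the state, without advancing time (a new reading comes with each control period).
- eyes.grab_frame(name): name is "side" or "top" or "wrist"; returns a dict with "color" (420x560x3 uint8, blue, green, red), "fx", "fy", "cx", "cy" (pixels), "dist" ([k1, k2, p1, p2, k3] as OpenCV has them; the pictures are not rectified), "R" (3x3) and "t" (3): a world point X has camera coordinates R X + t. Camera axes: x right, y down, z forward; pixel columns grow to the right and rows downward; lengths in m; the calibration is good to about 2 mm. A picture is of the moment at which its call begins. There is no depth.
- sign_off(): hands the job in; it is judged then, once.
The state is a dict: "time": time; "joint_positions": joint angles; "qd": joint speeds; "effort": joint torques, N m; "tcp_pos": TCP position; "tool_rot": TCP orientation; "force": force on the tool from outside, world axes, zero at the start; "ft_torque": the same for the moment, N m; "opening": finger opening in m; "gripper_force": force on a finger pad.
Only numpy, scipy, OpenCV 4.12 (cv2) and the standard library are available. Lean on these libraries where they do the work, as an engineer would, in place of code of your own. Each camera call takes 0.05 s, during which the arm holds its last target. There are 200 camera calls.

## Task

Pick up the flat sample lifter by its handle, slide its blade under the square ceramic tile in the rack, lift the tile clear and carry it level to the balance, without the gripper touching the tile. Lower it gently onto the two ribs of the balance pan, centred and square to the pan, draw the blade out, then lay the lifter back on its grey mat, lengthwise as it was. Leave the round disc and everything else where it is.

Things in the scene. Friction and masses are not known exactly. Their poses are not given: they have to be found in the camera images.
- lifter: Loose flat spatula, lying blade-flat on the mat. Origin: centre of the blade's underside; +x: the way the blade points. Steel blade 100 long x 46 wide x 3 mm thick. Behind it (x -54 to -50) a riser 30 mm wide goes up to a level black handle: x -164 to -54, 22 wide (y), 24 high, centre 56 mm above the blade's underside. About 170 g, balance point about x = -25.
- lifter_grip (a point): Point in the middle of the handle's section where it is best gripped, fingers closing along the lifter's y: 80 mm behind the lifter's origin and 56 mm above the blade's underside.
- mat: Fixed thin grey mat, 300 (x) x 120 (y) x 4 mm thick, origin under its centre; the lifter lies along its x, with the lifter's origin about 50 mm to +x of the mat's centre and its blade pointing to +x.
- rack: Fixed grey steel rack, base 130 (x) x 230 (y) x 6 mm, origin under its centre, open side to -x. Two bays centred at y = -55 and +55, one for the tile, one for the disc. Each has two ribs along x, 110 long, 8 wide, 66 mm clear between them, tops 22 mm above the bench; 6 mm high stops on the ribs at their +x end (x 55 to 61).
- tile: Loose square white ceramic tile, 90 x 90 x 8 mm, about 150 g, origin at the centre of its underside. Starts on the ribs of one rack bay (underside 22 mm above the bench).
- disc: Loose round white ceramic disc, 90 mm diameter, 8 mm thick, in the other rack bay. Not to be disturbed.
- balance: Fixed cream laboratory balance, origin on the bench under the pan's centre, keypad side to -x. Housing x and y -90 to +90, 62 mm high; keypad part x -152 to -90, 42 high. Square steel pan 140 x 140 mm, top 70 mm above the bench, with two darker ribs along x (110 long, 8 wide, centred at y = -37 and +37, 66 mm clear between), tops 86 mm above the bench.
- carrier (a point): Point midway between the balance pan's two ribs, at the height of the rib tops (86 mm above the bench), over the pan's centre; axes as the balance's. The tile's underside centre belongs here.
- jar: Bystander: closed jar, 54 mm diameter, 80 mm high, origin at the centre of its base.
- beaker: Bystander: glass beaker, 64 mm diameter, 85 mm high, origin at the centre of its base.
- weight: Bystander: steel calibration weight with a knob, 40 mm diameter, 70 mm high, origin at the centre of its base.
Mind the look-alikes: they are no part of the job. What is shaped like the tile but yellow is not meant.

How it is judged:
By the outcome, as a careful person would: the job done as asked, in the order asked, and still so for the second after the job is handed in, with the robot touching nothing.
It also fails if it takes over 61 s, if anything falls off the work surface, if the arm or the gripper's body presses on something with over 40 N, if the wrist force passes 120 N, or if a joint passes its speed limit or range.

## Working session

There is one attempt and no reset: what is moved stays moved. The work goes in short steps, Python scripts to look and compute and a shell command to move; the robot and the scene stay as the last step left them, time stands still between calls to the robot, and variables do not carry over. Pictures are saved under pics/ and viewed, at most 10 in all, crops included, and the job is handed in when it is done.

```bash
ls; mkdir -p pics
python3 - <<'E'
from workcell import telemetry, eyes, manip
import cv2,numpy as np
print(telemetry.read_state(), manip.nose_length)
for n in ("top","side"):
    f=eyes.grab_frame(n); cv2.imwrite(f"pics/{n}0.png",f["color"])
    np.save(f"pics/{n}0.npy",f,allow_pickle=True)
    print(n,f["fx"],f["dist"],(-f["R"].T@f["t"]),f["R"])
E
```

```text
pics
{'time': 0.0, 'joint_positions': array([-1.37627629e+00,  2.91261452e-01, -1.54126049e-01,  1.12669355e+00,
       -3.49944411e-05,  1.43150305e+00]), 'qd': array([ 0.00238925,  0.00087676, -0.00032593,  0.00010489, -0.00019204,
        0.00033425]), 'effort': array([-1.07215827e-03, -5.37142897e+01,  3.31371546e+01,  1.56014931e-02,
       -1.73345602e-04,  1.21511057e-06]), 'tcp_pos': array([ 0.17193108, -0.4956102 ,  0.24774217]), 'tool_rot': array([-3.14031551e+00, -1.43720166e-04,  3.33813249e-01]), 'force': array([-0.11648681, -0.38043374,  0.48612496]), 'ft_torque': array([ 0.00364112, -0.03874554,  0.02961421]), 'gripper_force': 0.0, 'opening': 0.08550657359368113} 0.017
top 479.1780816879568 [-0.06721304  0.          0.          0.          0.        ] [0.38059306 0.00806113 1.33198998] [[ 0.0102212  -0.99970266  0.02213842]
 [-0.98398438 -0.01399575 -0.1777044 ]
 [ 0.1779614  -0.01996751 -0.98383486]]
side 405.0235092197889 [-0.02904648  0.          0.          0.          0.        ] [0.35609381 0.86363455 0.67101622] [[-0.96938015 -0.2455544   0.00227089]
 [-0.13783462  0.53643258 -0.83261138]
 [ 0.20323321 -0.80742995 -0.55385299]]
```

View pics/top0.png

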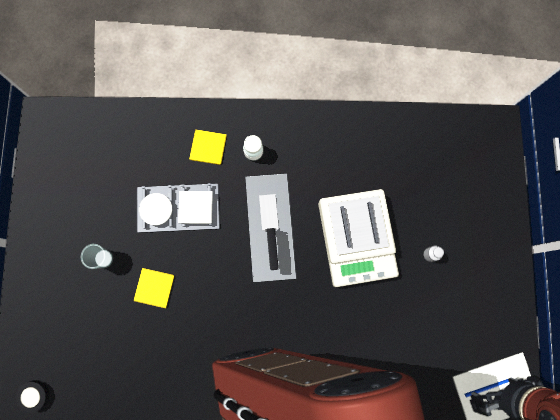

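View pics/side0.png

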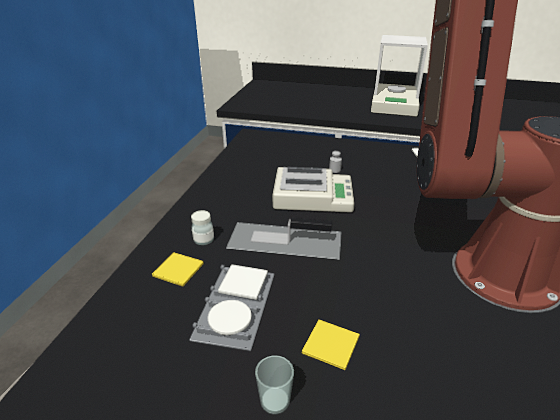

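The top view shows the tile at (197,207), the disc at (156,209), the lifter blade at (268,212) with its handle at (272,250) (the dark patch at (285,255) is its shadow), and the balance pan at (360,223). Tile candidates are the white square (197,207) and the yellow squares (208,147) and (154,288). The white square in the rack bay is the one meant, because it's white and in the rack. I'll confirm that in one crop and measure.

```bash
cat > h.py <<'E'
import numpy as np, cv2
from workcell import telemetry, eyes, manip
def K(f): return np.array([[f["fx"],0,f["cx"]],[0,f["fy"],f["cy"]],[0,0,1.]])
def rays(f,px):
    u=cv2.undistortPoints(np.array(px,float).reshape(-1,1,2),K(f),np.array(f["dist"],float)).reshape(-1,2)
    d=np.c_[u,np.ones(len(u))]@f["R"]
    return -f["R"].T@f["t"],d
def plane(f,px,z):
    c,d=rays(f,px); return c+d*((z-c[2])/d[:,2])[:,None]
def tri(f1,p1,f2,p2):
    (c1,d1),(c2,d2)=rays(f1,p1),rays(f2,p2); out=[]
    for a,b in zip(d1,d2):
        s=np.linalg.lstsq(np.c_[a,-b],c2-c1,rcond=None)[0]
        P,Q=c1+s[0]*a,c2+s[1]*b; out.append(np.r_[(P+Q)/2,np.linalg.norm(P-Q)])
    return np.array(out)
def proj(f,X):
    return cv2.projectPoints(np.array(X,float).reshape(-1,1,3),cv2.Rodrigues(f["R"])[0],np.array(f["t"],float),K(f),np.array(f["dist"],float))[0].reshape(-1,2)
def blobs(f,mask,amin=60):
    cs,_=cv2.findContours(mask.astype(np.uint8)*255,cv2.RETR_EXTERNAL,cv2.CHAIN_APPROX_NONE)
    return [c for c in cs if cv2.contourArea(c)>amin]
def rect(c): 
    r=cv2.minAreaRect(c); return r,cv2.boxPoints(r)
E
python3 - <<'E'
from h import *
T=np.load("pics/top0.npy",allow_pickle=True).item();S=np.load("pics/side0.npy",allow_pickle=True).item()
for n,f in(("T",T),("S",S)):
    for c in blobs(f,f["color"].min(2)>200,100):
        (m,s,a),b=rect(c); print(n,np.round(m,1),np.round(s,1),round(a,1),"z.03",plane(f,[m],.03)[0].round(4), "z.007",plane(f,[m],.007)[0].round(4))
im=T["color"]
for p in [(197,207),(156,209),(268,205),(268,222),(255,200),(272,250),(283,250),(348,225),(360,223),(330,240)]: print(p,im[p[1],p[0]])
cv2.imwrite("pics/crop.png",cv2.resize(im[165:290,130:400],None,fx=2.96,fy=2.96,interpolation=cv2.INTER_CUBIC))
E
```

```text
T [ 29.5 397. ] [18. 17.] 90.0 z.03 [0.1016 0.6301 0.03  ] z.007 [0.0967 0.6411 0.007 ]
T [499.8 373.3] [25.6 56.5] 70.5 z.03 [ 0.1722 -0.617   0.03  ] z.007 [ 0.1685 -0.6281  0.007 ]
T [363.6 269.5] [23.8 65.1] 80.5 z.03 [ 0.4482 -0.2512  0.03  ] z.007 [ 0.4494 -0.2558  0.007 ]
T [103.  257.5] [14. 15.] 0.0 z.03 [0.4714 0.4571 0.03  ] z.007 [0.473 0.465 0.007]
T [436. 253.] [12. 14.] 90.0 z.03 [ 0.4949 -0.4537  0.03  ] z.007 [ 0.4969 -0.4619  0.007 ]
T [268.1 211.3] [34.7 16.7] 85.2 z.03 [0.605  0.0105 0.03  ] z.007 [0.609  0.0106 0.007 ]
T [357.  225.5] [65.6 66.1] 80.7 z.03 [ 0.5688 -0.2352  0.03  ] z.007 [ 0.5721 -0.2395  0.007 ]
T [174.3 207.6] [44.6 74.7] 87.5 z.03 [0.6119 0.2691 0.03  ] z.007 [0.616  0.2737 0.007 ]
T [251.1 145. ] [16.9 21. ] 35.5 z.03 [0.7947 0.0613 0.03  ] z.007 [0.802  0.0622 0.007 ]
T [419.   95.5] [34. 11.] 0.0 z.03 [ 0.9558 -0.4269  0.03  ] z.007 [ 0.966  -0.4346  0.007 ]
T [503.5  90.3] [60.4 27.1] 4.1 z.03 [ 0.9809 -0.686   0.03  ] z.007 [ 0.9915 -0.6983  0.007 ]
T [457.2  72.3] [20.6 40.8] 8.7 z.03 [ 1.0336 -0.5473  0.03  ] z.007 [ 1.0451 -0.5571  0.0
[... 666 characters left out ...]
.2 27.4] 2.2 z.03 [ 0.5756 -0.2733  0.03  ] z.007 [ 0.5835 -0.3141  0.007 ]
S [395.5  96.1] [46.1 15. ] 4.4 z.03 [ 0.3005 -1.2935  0.03  ] z.007 [ 0.2985 -1.3709  0.007 ]
S [400.5  58.2] [37.8 23.5] 3.8 z.03 [ 0.2827 -2.1908  0.03  ] z.007 [ 0.2801 -2.3004  0.007 ]
S [536.3  54.5] [52.1 52.6] 7.8 z.03 [-0.7024 -2.6275  0.03  ] z.007 [-0.7404 -2.7527  0.007 ]
S [314.5  42.5] [ 85. 239.] 90.0 z.03 [ 0.963  -2.5758  0.03  ] z.007 [ 0.9847 -2.6992  0.007 ]
(197, 207) [255 255 255]
(156, 209) [255 255 255]
(268, 205) [245 245 244]
(268, 222) [248 248 247]
(255, 200) [199 196 191]
(272, 250) [50 48 45]
(283, 250) [99 97 92]
(348, 225) [143 143 143]
(360, 223) [245 243 243]
(330, 240) [253 255 255]
```

View pics/crop.png

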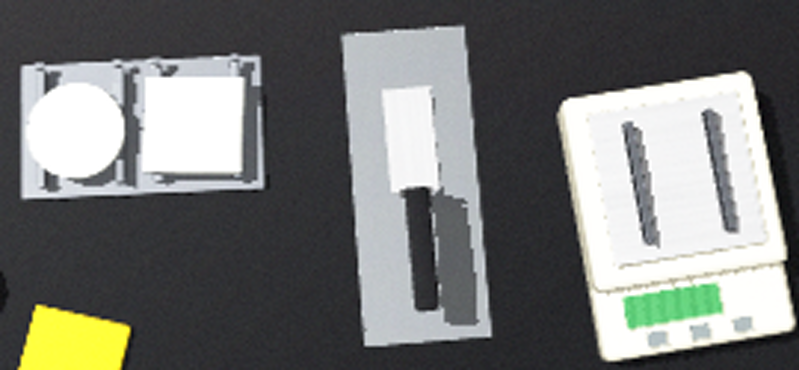

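The crop confirms it: white square tile at crop (193,125), in the right-hand bay beside the round disc at (75,130), and the yellow one is elsewhere on the bench. The pan ribs are at crop (640,185) and (720,170). Next I'll move towards the balance and look with the wrist camera.

```bash
python3 -m crank '[[1,3,3.5,1.2,0,0,-0.03],[1,6,7,2.4,0,0,-0.06],[1,9,10.5,3.6,0,0,-0.09],[1,12,14,4.8,0,0,-0.12],[1,15,17.5,6,0,0,-0.15],[1,18,21,7.2,0,0,-0.17],[1,20,24,8.4,0,0,-0.18],[1,22,26,9,0,0,-0.18]]'
python3 - <<'E'
from h import *
f=eyes.grab_frame("wrist"); np.save("pics/w1.npy",f,allow_pickle=True); cv2.imwrite("pics/w1.png",f["color"])
s=telemetry.read_state(); print(s["tcp_pos"],s["tool_rot"]); print(f["fx"],f["dist"],-f["R"].T@f["t"],f["R"][2])
E
```

```text
time: 0.9
tcp_pos: [0.3929, -0.2339, 0.3392]
tool_rot: [3.141, -0.001, 0.155]
force: [-0.3, -1.0, -0.4]
opening: 0.0852
gripper_force: 0.0
[ 0.39506034 -0.23241337  0.33970788] [-3.14152574e+00 -2.67436112e-03  1.56129802e-01]
364.5077399119182 [-0.07265223  0.          0.          0.          0.        ] [ 0.4628554  -0.22258117  0.46425333] [-0.27209474 -0.04157752 -0.96137181]
```

View pics/w1.png

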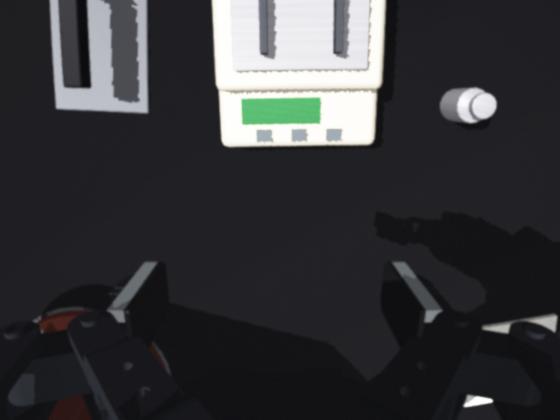

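The wrist view shows the balance at the top centre, with ribs at (266,25) and (340,25), and the lifter handle at (73,45). The camera sits 70 mm ahead of the TCP, so I need to go further forward.

```bash
python3 -m crank '[[1,3,1.5,0,0,0,0],[1,6.5,3,0,0,0,0],[1,10.5,5,0,0,0,0],[1,14,7,0,0,0,0],[1,16.5,8.5,0,0,0,0],[1,17.5,9,0,0,0,0],[1,17.5,9,0,0,0,0],[1,17.5,9,0,0,0,0]]'
python3 - <<'E'
from h import *
f=eyes.grab_frame("wrist"); np.save("pics/w2.npy",f,allow_pickle=True); cv2.imwrite("pics/w2.png",f["color"])
E
python3 -m crank '[[1,0,3,0,0,0,-0.01],[1,0,7,0,0,0,-0.03],[1,0,11,0,0,0,-0.05],[1,0,15,0,0,0,-0.07],[1,0,19,0,0,0,-0.08],[1,0,21,0,0,0,-0.09],[1,0,21,0,0,0,-0.09],[1,0,21,0,0,0,-0.09]]'
python3 - <<'E'
from h import *
f=eyes.grab_frame("wrist"); np.save("pics/w3.npy",f,allow_pickle=True)
a=np.load("pics/w2.npy",allow_pickle=True).item()["color"]
cv2.imwrite("pics/w23.png",np.vstack([a,f["color"]])[:, :][::1]) if 0 else cv2.imwrite("pics/w23.png",cv2.resize(np.hstack([a,f["color"]]),(800,300),interpolation=cv2.INTER_AREA))
E
```

```text
time: 1.75
tcp_pos: [0.5662, -0.1465, 0.338]
tool_rot: [-3.141, 0.001, 0.154]
force: [0.2, 0.5, -1.0]
opening: 0.0854
gripper_force: 0.0
time: 2.6
tcp_pos: [0.5666, 0.0631, 0.3387]
tool_rot: [3.141, -0.0, 0.064]
force: [0.5, -1.2, 0.4]
opening: 0.0853
gripper_force: 0.0
```

View pics/w23.png

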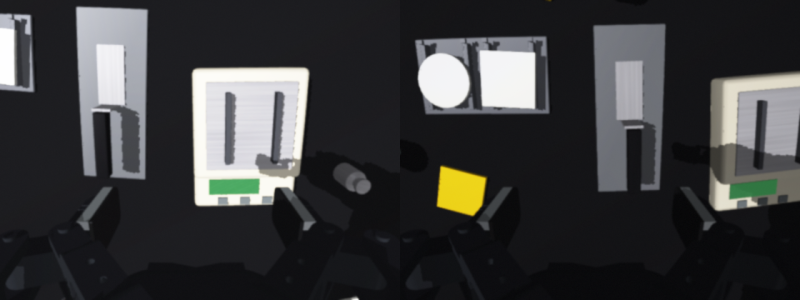

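The left half (w2) shows the balance ribs at full-res (322,180) and (389,178), and the blade at (154,105). The right half (w3) shows the tile at (150,110), disc (60,112), blade (320,126) and handle (326,220). Next I'll extract and triangulate.

```bash
cat > m.py <<'E'
from h import *
L=lambda n:np.load(f"pics/{n}.npy",allow_pickle=True).item()
def seg(f,x0,y0,x1,y1,lo,hi,k=4,amin=150,ch=None):
    g=cv2.cvtColor(f["color"],cv2.COLOR_BGR2GRAY)[y0:y1,x0:x1]
    g=cv2.resize(g,None,fx=k,fy=k,interpolation=cv2.INTER_CUBIC)
    m=(g>=lo)&(g<=hi); out=[]
    for c in blobs(f,m,amin*k*k):
        out.append((c.reshape(-1,2)+.5)/k-.5+[x0,y0])
    return out
def quad(c):
    r=cv2.minAreaRect(c.astype(np.float32)); return np.array(r[0]),cv2.boxPoints(r)
def poly4(c):
    h=cv2.convexHull(c.astype(np.float32)); 
    q=cv2.approxPolyN(h,4).reshape(-1,2); return q[np.argsort(np.arctan2(*(q-q.mean(0)).T[::-1]))]
E
python3 - <<'E'
from m import *
T,w2,w3=L("top0"),L("w2"),L("w3")
for n,f,bx in(("w3",w3,(100,60,200,165)),("w3b",w3,(275,60,365,190)),("w2b",w2,(115,40,200,170)),("w2r",w2,(285,110,420,245)),("Tt",T,(176,180,220,240)),("Tb",T,(250,180,290,240))):
    g=cv2.cvtColor(f["color"],cv2.COLOR_BGR2GRAY)[bx[1]:bx[3],bx[0]:bx[2]]
    print(n,np.histogram(g,16,(0,256))[0])
for f,p in((w3,(150,115)),(w3,(320,110)),(w3,(290,110)),(w3,(326,210)),(w2,(322,180)),(w2,(350,180)),(w2,(278,180))):print(p,f["color"][p[1],p[0]])
g=cv2.cvtColor(w2["color"],cv2.COLOR_BGR2GRAY)
for r in(140,170,200):print(g[r,262:440])
E
```

```text
w3 [   0  435  542 1412  218  220  136  633  754  111   61   77  105  110
  281 5405]
w3b [  13  159   23  279  206  108  398 7248  211  161 2226  668    0    0
    0    0]
w2b [  42   59  162   18  391  140   98  118  134  238 2832 3156  520  191
 2174  777]
w2r [   0    0   18  184  143  844 1315  522  290  610  209  211  372 7098
 4522 1887]
Tt [   0   13   41  613   24  222   72   21   12   32   36  105  245  139
   15 1050]
Tb [  0   5  47  55  15  60  61  12   5   9   3 784 775  10  36 523]
(150, 115) [244 245 244]
(320, 110) [180 174 174]
(290, 110) [127 119 115]
(326, 210) [22 18 19]
(322, 180) [102  94  91]
(350, 180) [227 221 222]
(278, 180) [246 251 252]
[ 30  30  28  30  29  35  66 136 203 236 245 248 250 251 251 252 252 252
 252 252 252 252 252 252 251 247 235 225 223 224 224 223 223 223 223 222
 222 223 223 223 222 223 223 222 222 223 223 222 222 223 222 219 200 156
 103  88  94  97  99  97  95  94  97 107 111 111 115 138 181 211 221 223
 223 223 223 223 223 222 221 222 222 222 222 222 222 223 222 222 222 221
 222 222 222 222 221 222 221 221 221 221 221 220 221 220 220 
[... 1042 characters left out ...]
30  31  53 110 183 230 244 248 249 250 251 251 251
 251 251 251 251 251 251 250 246 237 227 225 225 225 224 225 224 224 224
 223 223 223 222 222 222 223 222 222 221 222 222 221 221 218 209 173 115
  86  92  96  96  96  94  91  93 102 108 110 128 166 203 216 219 219 219
 219 219 219 219 219 219 219 219 219 219 220 219 220 220 220 219 220 220
 219 220 219 219 219 219 219 219 220 219 220 220 220 220 220 220 219 220
 220 220 219 219 220 219 220 219 216 197 139  77  57  64  82  93  96  95
  96  95  97 104 133 175 206 217 218 218 218 218 218 217 218 217 218 217
 217 217 217 216 211 213 236 247 249 250 250 249 249 248 245 235 207 149
  76  27  16  15  18  22  27  28  30  28  28  29  29  30  29  29]
```

Run:
```python
from m import *
T,w2,w3=L("top0"),L("w2"),L("w3")
def desc(n,P):
    e=np.roll(P,-1,0)-P; l=np.linalg.norm(e[:,:2],axis=1)*1e3
    a=np.degrees(np.arctan2(e[:,1],e[:,0]))
    print(n,"c",P.mean(0).round(4),"len",l.round(1),"ang",((a+45)%90-45).round(1),"z",P[:,2].round(4))
big=lambda cs:max(cs,key=lambda c:cv2.contourArea(c.astype(np.float32)))
def best(f,box,lo,hi): return poly4(big(seg(f,*box,lo,hi)))
tw=best(w3,(105,60,200,165),190,256); tt=best(T,(176,183,217,240),228,256)
b2=best(w2,(115,40,185,155),205,256); b3=best(w3,(275,60,365,190),150,256); bt=best(T,(250,185,290,235),225,256)
h2=best(w2,(255,80,445,258),150,256)
m2=best(w2,(100,0,215,260),120,256); m3=best(w3,(260,20,380,275),90,256); mt=best(T,(240,165,300,290),140,256)
def match(f1,q1,f2,q2,z):  # order q2 by nearest world pos
    A,B=plane(f1,q1,z),plane(f2,q2,z); B=B-B.mean(0)+A.mean(0)
    return q2[[np.argmin(np.linalg.norm(B-a,axis=1)) for a in A]]
desc("tile w3",plane(w3,tw,.03));desc("tile T",plane(T,tt,.03));desc("tile tri",tri(w3,tw,T,match(w3,tw,T,tt,.03))[:,:3])
for n,f,q in(("b2",w2,b2),("b3",w3,b3),("bT",T,bt)):desc(n,plane(f,q,.007))
desc("blade23",tri(w2,b2,w3,match(w2,b2,w3,b3,.007))[:,:3])
for n,f,q in(("m2",w2,m2),("m3",w3,m3),("mT",T,mt)):desc(n,plane(f,q,.004))
# ribs
rb=[seg(w2,300,105,345,250,0,102),seg(w2,365,105,410,250,0,102)]
rt=[seg(T,335,190,358,255,0,185,amin=40),seg(T,360,190,384,255,0,185,amin=40)]
for n,f,R in(("w2",w2,rb),("T",T,rt)):
    for cs in R:
        c=big(cs); m,q=quad(c); desc("rib "+n+str(m.round(1)),plane(f,q,.086))
M=[[quad(big(c))[0] for c in R] for R in(rb,rt)]
print("rib tri",tri(w2,M[0],T,M[1]).round(4))
# handle
for n,f,bx in(("w3h",w3,(300,170,350,272)),("w2h",w2,(120,148,160,252))):
    c=big(seg(f,*bx,0,50)); m,q=quad(c); print(n,q.round(1).tolist()); desc(n,plane(f,q,.072))
```

```text
tile w3 c [0.6156 0.2124 0.03  ] len [90.3 90.5 89.5 90.5] ang [0.4 0.1 0.4 0.7] z [0.03 0.03 0.03 0.03]
tile T c [0.6163 0.2136 0.03  ] len [91.1 89.7 92.6 89.7] ang [0.8 1.  0.8 0. ] z [0.03 0.03 0.03 0.03]
tile tri c [0.6161 0.2134 0.0293] len [92.2 90.1 92.7 90.8] ang [0.2 1.1 0.6 0.7] z [0.0253 0.0301 0.0345 0.0273]
b2 c [0.6085 0.0095 0.007 ] len [ 47.6 100.1  45.8 100.6] ang [5.5 5.6 6.  6.6] z [0.007 0.007 0.007 0.007]
b3 c [0.6079 0.0093 0.007 ] len [45.7 99.3 45.6 99.4] ang [5.7 6.1 5.8 6.1] z [0.007 0.007 0.007 0.007]
bT c [0.6083 0.0102 0.007 ] len [47.4 99.7 45.8 98.8] ang [5.3 5.9 4.1 6.9] z [0.007 0.007 0.007 0.007]
blade23 c [0.6082 0.0093 0.0075] len [46.1 99.8 45.6 99.7] ang [5.9 5.9 5.9 6.2] z [0.0099 0.0055 0.0071 0.0075]
m2 c [0.568  0.0057 0.004 ] len [118.9 298.2 122.1 297.6] ang [5.4 5.  5.2 4.4] z [0.004 0.004 0.004 0.004]
m3 c [0.5678 0.0043 0.004 ] len [119.9 297.2 117.5 297.2] ang [5.4 4.8 5.4 5.3] z [0.004 0.004 0.004 0.004]
mT c [0.5674 0.0051 0.004 ] len [119.5 299.2 119.6 299.1] ang [5.4 5.3 5.4 5.2] z [0.004 0.004 0.004 0.004]
rib w2[320.  179.1] c [ 
[... 435 characters left out ...]
2 114. ] ang [11.7  9.4 11.2  9.5] z [0.086 0.086 0.086 0.086]
rib tri [[ 0.5591 -0.1989  0.0678  0.0019]
 [ 0.5715 -0.2707  0.0727  0.0015]]
w3h [[299.6000061035156, 180.39999389648438], [349.3999938964844, 180.39999389648438], [349.3999938964844, 271.3999938964844], [299.6000061035156, 271.3999938964844]]
w3h c [0.5    0.0021 0.072 ] len [ 54.9 110.6  59.2 110.1] ang [3.7 7.  3.4 4.7] z [0.072 0.072 0.072 0.072]
w2h [[119.5999984741211, 251.39999389648438], [119.5999984741211, 157.10000610351562], [159.39999389648438, 157.10000610351562], [159.39999389648438, 251.39999389648438]]
w2h c [ 0.4987 -0.0015  0.072 ] len [112.3  44.2 111.2  47.8] ang [1.9 8.3 3.7 9.2] z [0.072 0.072 0.072 0.072]
```

```bash
python3 - <<'E'
from m import *
w2,w3=L("w2"),L("w3"); big=lambda cs:max(cs,key=lambda c:cv2.contourArea(c.astype(np.float32)))
q={}
for n,f,bx,lo,hb in(("2",w2,(100,0,215,260),120,45),("3",w3,(260,20,380,275),90,40)):
    m=poly4(big(seg(f,*bx,lo,256))); g=cv2.cvtColor(f["color"],cv2.COLOR_BGR2GRAY)
    k=np.zeros_like(g);cv2.fillConvexPoly(k,m.astype(np.int32),255)
    h=big(seg({"color":cv2.merge([np.where(k>0,g,255).astype(np.uint8)]*3)},*bx,0,hb)); q[n]=quad(h)[1]; q[n]=q[n][np.argsort(q[n].sum(1))][[0,1,2,3]]
    print(n,q[n].round(1).tolist())
    rr=plane(f,q[n],.072); print(rr.round(4).tolist())
m2,m3=q["2"],q["3"]
print(tri(w2,m2,w3,m3).round(4))
c=big(seg(w3,5,30,225,170,60,256)); p=poly4(c); P=plane(w3,p,.006); print("rack",p.round(0).tolist(),P.mean(0),np.degrees(np.arctan2(*(np.roll(P,-1,0)-P)[:,:2].T[::-1])),np.linalg.norm(np.roll(P,-1,0)-P,axis=1))
E
python3 -m crank '[[1,-1,-1.5,-4,0,0,0.01],[1,-2,-3,-8.5,0,0,0.02],[1,-3,-4.5,-13,0,0,0.03],[1,-3.5,-5.5,-17,0,0,0.04],[1,-3.8,-6.2,-20,0,0,0.041],[1,-3.8,-6.2,-21.5,0,0,0.041],[1,-3.8,-6.2,-21.9,0,0,0.041],[1,-3.8,-6.2,-21.9,0,0,0.041]]'
```

```text
2 [[130.6999969482422, 157.3000030517578], [152.5, 156.39999389648438], [134.60000610351562, 247.89999389648438], [156.39999389648438, 246.89999389648438]]
[[0.5529, 0.0108, 0.072], [0.5574, -0.0131, 0.072], [0.4465, 0.0017, 0.072], [0.4518, -0.024, 0.072]]
3 [[317.1000061035156, 180.6999969482422], [338.1000061035156, 180.60000610351562], [317.6000061035156, 266.1000061035156], [338.6000061035156, 266.0]]
[[0.554, 0.0159, 0.072], [0.5556, -0.0072, 0.072], [0.4515, 0.0054, 0.072], [0.4531, -0.0194, 0.072]]
[[ 0.5513  0.0145  0.062   0.0011]
 [ 0.5541 -0.0094  0.0604  0.0018]
 [ 0.4454  0.004   0.0645  0.0046]
 [ 0.4482 -0.0215  0.063   0.0012]]
rack [[20.0, 54.0], [205.0, 49.0], [209.0, 159.0], [27.0, 160.0]] [0.61808886 0.26775181 0.006     ] [ -86.46155613 -176.68225543   93.37141036   -1.88522571] [0.22947706 0.13135345 0.24137653 0.13123634]
time: 3.45
tcp_pos: [0.5289, 0.001, 0.1193]
tool_rot: [-3.142, 0.0, 0.103]
force: [0.1, 1.4, 0.0]
opening: 0.0851
gripper_force: 0.0
```

```bash
python3 -m crank '[[1,0,0,-2,0,0,0],[1,0,0,-4,0,0,0],[1,0,0,-5.5,0,0,0],[1,0,0,-6.4,0,0,0],[1,0,0,-6.4,0,0,0],[-1,0,0,-6.4,0,0,0],[-1,0,0,-6.4,0,0,0],[-1,0,0,-6.4,0,0,0]]' 100; python3 -m crank '[[-1,0,0,0,0,0,0],[-1,0,0,0,0,0,0],[-1,0,0,0,0,0,0],[-1,0,0,0.5,0,0,0],[-1,0,0,1.5,0,0,0],[-1,0,0,3,0,0,0],[-1,0,0,4.5,0,0,0],[-1,0,0,5,0,0,0]]'
python3 - <<'E'
from m import *
f=eyes.grab_frame("wrist"); np.save("pics/w4.npy",f,allow_pickle=True); s=eyes.grab_frame("side"); np.save("pics/s4.npy",s,allow_pickle=True)
cv2.imwrite("pics/w4.png",np.hstack([cv2.resize(f["color"],(400,300)),cv2.resize(s["color"][150:390,150:470],(400,300))]))
st=telemetry.read_state();print(st["tcp_pos"],st["tool_rot"],st["force"],st["ft_torque"])
E
```

```text
time: 4.25
tcp_pos: [0.5296, 0.0019, 0.0561]
tool_rot: [3.141, -0.001, 0.105]
force: [0.3, -0.5, 0.2]
opening: 0.044
gripper_force: 0.0
time: 5.05
tcp_pos: [0.5298, 0.0019, 0.1071]
tool_rot: [3.141, -0.002, 0.105]
force: [-0.1, -1.2, -2.6]
opening: 0.0209
gripper_force: 97.6
[0.52953779 0.00192963 0.10615742] [ 3.14125415e+00 -1.47063855e-03  1.04808551e-01] [ 0.32199763 -0.31386769 -1.6700988 ] [ 0.03696581  0.06805605 -0.03549886]
```

View pics/w4.png

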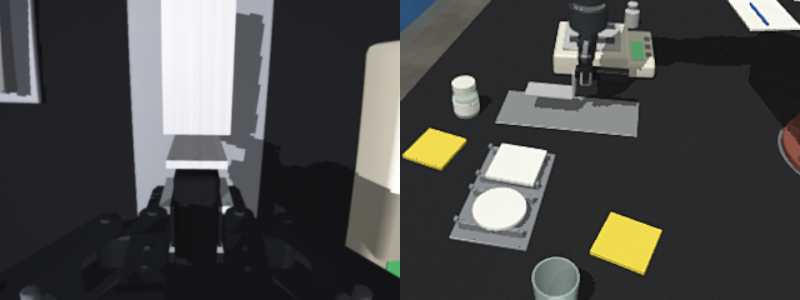

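The lifter is held, with its blade seen level ahead of the gripper (blade rear edge at about (197,150) in the left half). Next I'll check its pose in the hand, the rack's yaw, and what moves are needed.

Run:
```python
from m import *
T,w3,w4=L("top0"),L("w3"),L("w4"); big=lambda cs:max(cs,key=lambda c:cv2.contourArea(c.astype(np.float32)))
c=big(seg(T,130,178,226,238,90,256))
m,q=quad(c); P=plane(T,q,.006); e=np.roll(P,-1,0)-P
print("rackT",P.mean(0),((np.degrees(np.arctan2(e[:,1],e[:,0]))+45)%90-45).round(1),np.linalg.norm(e,axis=1))
# right (tile-side) edge of rack base in w3 : fit line to contour points
c=big(seg(w3,5,30,225,170,60,256)); r=c[(c[:,0]>200)&(c[:,1]>60)&(c[:,1]<150)]
P=plane(w3,r,.006); vx=np.polyfit(P[:,0],P[:,1],1); print("right edge yaw",np.degrees(vx[0]),"y at .616",np.polyval(vx,.616))
b=c[(c[:,1]>150)&(c[:,0]>35)&(c[:,0]<200)];P=plane(w3,b,.006);v=np.polyfit(P[:,1],P[:,0],1);print("front edge yaw",-np.degrees(v[0]),"x at .213",np.polyval(v,.213))
# blade in hand
g=cv2.cvtColor(w4["color"],cv2.COLOR_BGR2GRAY)
for r in(5,60,120,170): print(r,[ (i,g[r,i]) for i in range(205,345,1) if abs(int(g[r,i+1])-int(g[r,i-1]))>30])
```

```text
rackT [0.61796461 0.26666312 0.006     ] [3.5 4.4 3.4 6.2] [0.23629711 0.13367913 0.23217171 0.13377092]
right edge yaw 3.3296466055387075 y at .616 0.1498772935127476
front edge yaw 3.2748462694135116 x at .213 0.5557096079501498
5 [(224, np.uint8(188)), (225, np.uint8(217)), (330, np.uint8(217)), (331, np.uint8(189))]
60 [(225, np.uint8(199)), (226, np.uint8(229)), (327, np.uint8(228)), (328, np.uint8(174)), (329, np.uint8(112))]
120 [(226, np.uint8(193)), (227, np.uint8(219)), (324, np.uint8(232)), (325, np.uint8(200)), (326, np.uint8(140)), (327, np.uint8(99))]
170 [(227, np.uint8(193)), (228, np.uint8(219)), (322, np.uint8(221)), (323, np.uint8(174)), (324, np.uint8(119))]
```

```bash
python3 - <<'E'
from m import *
w4=L("w4"); 
L_=np.array([[224.5,5],[225.5,60],[226.5,120],[227.5,170]]);R_=np.array([[330.5,5],[328,60],[325.5,120],[323,170]])
A,B=plane(w4,L_,.057),plane(w4,R_,.057); print(np.linalg.norm(A-B,axis=1),((A+B)/2).round(4).tolist(), np.degrees(np.arctan2(*((A+B)/2)[[0]][0][1::-1]-0)) if 0 else '')
E
python3 -m crank '[[-1,-1,1.5,1,0,0,-0.01],[-1,-3,5,2,0,0,-0.02],[-1,-5,9,3.4,0,0,-0.03],[-1,-7.5,13,3.4,0,0,-0.045],[-1,-10,17,3.4,0,0,-0.06],[-1,-11.5,19.5,3.4,0,0,-0.07],[-1,-11.9,20.3,3.4,0,0,-0.07],[-1,-11.9,20.3,3.4,0,0,-0.07]]'
python3 -m crank '[[-1,0,0,-1,0,0,0],[-1,0,0,-3,0,0,0],[-1,0,0,-5,0,0,0],[-1,0,0,-6.7,0,0,0],[-1,0,0,-7.5,0,0,0],[-1,0,0,-7.6,0,0,0],[-1,0,0,-7.6,0,0,0],[-1,0,0,-7.6,0,0,0]]'
python3 - <<'E'
from m import *
f=eyes.grab_frame("wrist"); np.save("pics/w5.npy",f,allow_pickle=True); s=eyes.grab_frame("side"); np.save("pics/s5.npy",s,allow_pickle=True)
cv2.imwrite("pics/w5.png",np.hstack([cv2.resize(f["color"],(400,300)),cv2.resize(s["color"][240:360,180:340],(400,300))]))
st=telemetry.read_state();print(st["tcp_pos"],st["tool_rot"])
E
```

```text
[0.04685443 0.04661681 0.04668393 0.04660445] [[0.6412, 0.0127, 0.057], [0.618, 0.0106, 0.057], [0.5912, 0.0081, 0.057], [0.5673, 0.006, 0.057]] 
time: 5.95
tcp_pos: [0.4187, 0.1246, 0.1391]
tool_rot: [-3.1, 0.001, 0.093]
force: [0.6, -0.4, -1.6]
opening: 0.0211
gripper_force: 97.9
time: 6.75
tcp_pos: [0.4195, 0.1251, 0.0639]
tool_rot: [-3.1, 0.0, 0.094]
force: [0.1, -0.6, -1.1]
opening: 0.0206
gripper_force: 97.9
[0.41943793 0.1251047  0.06391365] [-3.09970452e+00 -1.45038666e-04  9.36562469e-02]
```

View pics/w5.png

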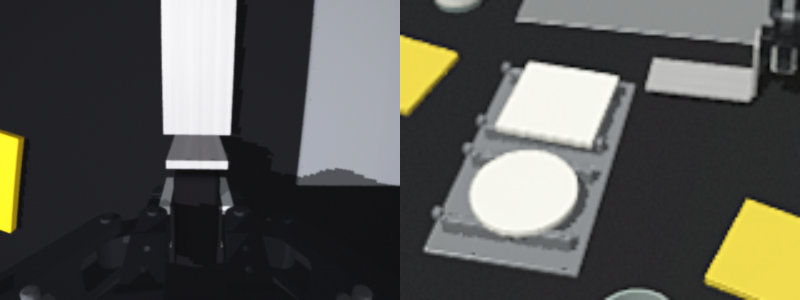

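The lifter isn't at the commanded pose: the TCP stopped at y=0.125 with a slight roll, and the side view shows the blade about 85 mm short of the tile's line. I'll check the joints.

```bash
python3 -c "
from h import *
s=telemetry.read_state();print(s['joint_positions'].round(3),s['qd'].round(3),s['tcp_pos'],s['tool_rot'],s['effort'].round(1))"; python3 -m crank '[[-1,0,0,0,0,0,0],[-1,0,0,0,0,0,0],[-1,0,0,0,0,0,0],[-1,0,0,0,0,0,0],[-1,0,0,0,0,0,0],[-1,0,0,0,0,0,0],[-1,0,0,0,0,0,0],[-1,0,0,0,0,0,0]]'
```

```text
[ 0.093  0.335 -0.655  0.581  0.042  3.141] [ 0.001 -0.001 -0.002  0.002 -0.001 -0.001] [0.41943793 0.1251047  0.06391365] [-3.09970452e+00 -1.45038666e-04  9.36562469e-02] [ -0.1 -47.3  23.7  -0.1   0.2  -0. ]
time: 7.65
tcp_pos: [0.4188, 0.1251, 0.0633]
tool_rot: [-3.1, 0.001, 0.094]
force: [0.9, 0.6, -2.0]
opening: 0.0205
gripper_force: 97.9
```

Joint 6 is at its limit (j6 = π + j1 − yaw), so this grip can't serve the rack. I'll lay the lifter back on the mat, turn the gripper half a turn and regrip.

```bash
python3 -m crank '[[-1,0,0,2,0,0,0],[-1,0,0,5,0,0,0],[-1,1,-1,7.6,0,0,0],[-1,3,-3,7.6,0,0,0],[-1,6,-6,7.6,0,0,0],[-1,9,-10,7.6,0,0,0],[-1,11,-12.3,7.6,0,0,0],[-1,11,-12.3,7.6,0,0,0]]'; python3 -c "
from h import *
s=telemetry.read_state();print(s['joint_positions'].round(3),s['tcp_pos'],s['tool_rot'])"
```

```text
time: 8.45
tcp_pos: [0.5316, -0.001, 0.1392]
tool_rot: [-3.101, -0.001, 0.09]
force: [0.8, -0.3, -0.8]
opening: 0.0209
gripper_force: 98.2
[-0.163  0.394 -0.308  0.878  0.04   2.888] [ 0.53160335 -0.00102161  0.13919704] [-3.10096826e+00 -9.16853942e-04  9.03732265e-02]
```

```bash
python3 -m crank '[[-1,-0.2,0.3,0,-0.0405,-0.0037,0.0147],[-1,-0.2,0.3,0,-0.0405,-0.0037,0.0147],[-1,-0.2,0.3,0,-0.0405,-0.0037,0.0147],[-1,-0.2,0.3,-2,-0.0405,-0.0037,0.0147],[-1,-0.2,0.3,-4,-0.0405,-0.0037,0.0147],[-1,-0.2,0.3,-6,-0.0405,-0.0037,0.0147],[-1,-0.2,0.3,-7.3,-0.0405,-0.0037,0.0147],[-1,-0.2,0.3,-7.8,-0.0405,-0.0037,0.0147]]'; python3 -c "
from h import *
s=telemetry.read_state();print(s['joint_positions'].round(3),s['tcp_pos'],s['tool_rot'])"
```

```text
time: 9.25
tcp_pos: [0.5258, 0.0054, 0.0601]
tool_rot: [-3.139, 0.004, 0.108]
force: [-0.9, -0.2, -1.2]
opening: 0.0208
gripper_force: 98.2
[-1.300e-01  4.790e-01 -4.180e-01  6.780e-01  2.000e-03  2.903e+00] [0.52580289 0.0054072  0.06014859] [-3.13913935  0.00352363  0.10845532]
```

```bash
python3 -m crank '[[-1,0.3,-0.3,0,0,0,0],[-1,0.3,-0.3,0,0,0,0],[-1,0.3,-0.3,-0.2,0,0,0],[-1,0.3,-0.3,-0.35,0,0,0],[-1,0.3,-0.3,-0.38,0,0,0],[-1,0.3,-0.3,-0.38,0,0,0],[-1,0.3,-0.3,-0.38,0,0,0],[-1,0.3,-0.3,-0.38,0,0,0]]'; python3 -c "
from h import *
for i in range(3):
  f=eyes.grab_frame('top');s=telemetry.read_state();print(s['tcp_pos'],s['tool_rot'],s['force'])"
```

```text
time: 10.05
tcp_pos: [0.5299, 0.0021, 0.0576]
tool_rot: [-3.14, 0.001, 0.108]
force: [-0.3, -0.6, -2.7]
opening: 0.0209
gripper_force: 98.2
[0.5298525  0.00207575 0.0575648 ] [-3.14034505e+00  1.49678722e-03  1.08359725e-01] [ 0.87286607 -0.39987974 -1.6477511 ]
[0.52982229 0.00210696 0.05755498] [-3.14028618e+00  1.55124683e-03  1.08384507e-01] [-0.26893814  0.71048114 -2.07603082]
[0.52983509 0.00210209 0.05752803] [-3.14028660e+00  1.55250352e-03  1.08369259e-01] [-0.60651998  0.26071335 -2.26137559]
```

Still carrying the weight (−2 N). I'll lower the last 1.3 mm and release.

```bash
python3 -m crank '[[-1,0,0,-0.07,0,0,0],[-1,0,0,-0.13,0,0,0],[-1,0,0,-0.13,0,0,0],[0.2,0,0,-0.13,0,0,0],[1,0,0,-0.13,0,0,0],[1,0,0,-0.13,0,0,0],[1,0,0,-0.13,0,0,0],[1,0,0,-0.13,0,0,0]]'; python3 -m crank '[[1,0,0,2,0,0,0],[1,0,0,5,0,0,0],[1,0,0,8,0,0,-0.12],[1,0,0,9,0,0,-0.27],[1,0,0,9,0,0,-0.42],[1,0,0,9,0,0,-0.57],[1,0,0,9,0,0,-0.72],[1,0,0,9,0,0,-0.87]]';  python3 -m crank '[[1,0,0,0,0,0,0.14],[1,0,0,0,0,0,0.28],[1,0,0,0,0,0,0.42],[1,0,0,0,0,0,0.56],[1,0,0,0,0,0,0.7],[1,0,0,0,0,0,0.84],[1,0,0,0,0,0,0.87],[1,0,0,0,0,0,0.87]]' >/dev/null; python3 -c "
from h import *
s=telemetry.read_state();print(s['joint_positions'].round(3),s['tcp_pos'],s['tool_rot'])"
```

```text
time: 11.0
tcp_pos: [0.5298, 0.0021, 0.0562]
tool_rot: [-3.14, 0.002, 0.108]
force: [-0.2, 0.4, -0.7]
opening: 0.085
gripper_force: 0.0
time: 11.8
tcp_pos: [0.4921, -0.0916, 0.1464]
tool_rot: [-3.02, 0.013, -0.405]
force: [1.0, -0.3, 0.1]
opening: 0.085
gripper_force: 0.0
[-0.372  0.398 -0.289  0.983  0.07   2.301] [ 0.49238207 -0.09062553  0.14614642] [-3.0212244   0.01357588  0.46560836]
```

Turning that way pushed j6 into its limit, so the turn has to be positive. I'll compute the correction, including the tilt it picked up.

```bash
cat > t.py <<'E'
import sys
from h import *
from scipy.spatial.transform import Rotation as Ro
def turn(r,p,y):
    s=telemetry.read_state(); return (Ro.from_euler("xyz",[r,p,y])*Ro.from_euler("xyz",s["tool_rot"]).inv()).as_rotvec().round(4)
if __name__=="__main__":
    a=list(map(float,sys.argv[1:])); s=telemetry.read_state()
    print("pos",s["tcp_pos"].round(4),"rot",s["tool_rot"].round(4),"d cm",((np.array(a[:3])-s["tcp_pos"])*100).round(2),"turn",turn(np.pi,0,a[3]))
E
python3 t.py .5298 .0021 .146 0.4656; python3 t.py .5298 .0021 .146 1.4
```

```text
pos [ 0.4924 -0.0906  0.1461] rot [-3.0212  0.0136  0.4656] d cm [ 3.74  9.27 -0.01] turn [-0.1015 -0.0662  0.0008]
pos [ 0.4924 -0.0906  0.1461] rot [-3.0212  0.0136  0.4656] d cm [ 3.74  9.27 -0.01] turn [-0.0631 -0.1087  0.934 ]
```

```bash
python3 -m crank '[[1,0,0,1,-0.1015,-0.0662,0],[1,1,2,1,-0.099,-0.073,0.13],[1,2,4.5,1,-0.095,-0.08,0.27],[1,3,7.5,1,-0.09,-0.087,0.41],[1,3.74,9.27,1,-0.083,-0.094,0.55],[1,3.74,9.27,1,-0.076,-0.1,0.69],[1,3.74,9.27,1,-0.069,-0.105,0.83],[1,3.74,9.27,1,-0.0631,-0.1087,0.934]]'
python3 -m crank '[[1,0,0,0,0,0,0.14],[1,0,0,0,0,0,0.28],[1,0,0,0,0,0,0.42],[1,0,0,0,0,0,0.56],[1,0,0,0,0,0,0.7],[1,0,0,0,0,0,0.84],[1,0,0,0,0,0,0.98],[1,0,0,0,0,0,1.12]]'
python3 -m crank '[[1,0,0,8,0,0,0.14],[1,0,0,10,0,0,0.28],[1,0,0,10,0,0,0.42],[1,0,0,10,0,0,0.56],[1,0,0,10,0,0,0.7],[1,0,0,10,0,0,0.74],[1,0,0,10,0,0,0.74],[1,0,0,10,0,0,0.74]]'
python3 t.py .53 .002 .25 3.247
python3 - <<'E'
from m import *
f=eyes.grab_frame("wrist"); np.save("pics/w6.npy",f,allow_pickle=True); s=eyes.grab_frame("top"); np.save("pics/t6.npy",s,allow_pickle=True)
cv2.imwrite("pics/w6.png",np.hstack([cv2.resize(f["color"],(400,300)),cv2.resize(s["color"][160:320,220:433],(400,300))]))
E
```

```text
time: 13.4
tcp_pos: [0.5296, 0.0022, 0.1562]
tool_rot: [3.141, -0.0, 1.404]
force: [1.2, 0.1, -0.9]
opening: 0.0849
gripper_force: 0.0
time: 14.2
tcp_pos: [0.5296, 0.0019, 0.1563]
tool_rot: [3.141, 0.0, 2.524]
force: [-0.3, -0.5, -0.6]
opening: 0.0857
gripper_force: 0.0
time: 15.0
tcp_pos: [0.5296, 0.0019, 0.2562]
tool_rot: [3.141, 0.0, -3.025]
force: [-0.2, -0.3, 0.0]
opening: 0.0859
gripper_force: 0.0
pos [0.5296 0.0019 0.2562] rot [ 3.1414e+00  2.0000e-04 -3.0246e+00] d cm [ 0.04  0.01 -0.62] turn [-0.0003  0.0002 -0.0116]
```

View pics/w6.png

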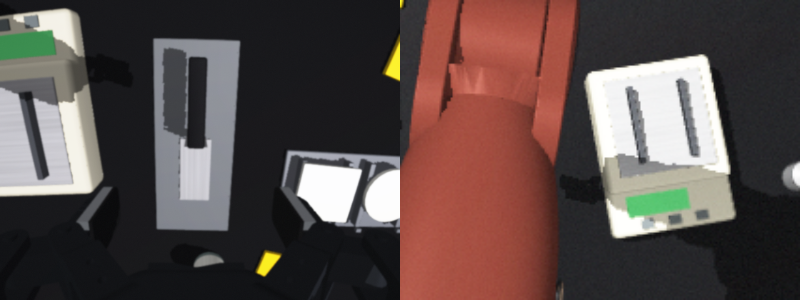

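The lifter lies on the mat, handle at about (197,100) and blade (195,170) in the left half. I'll re-measure its pose, and the balance from w6 and t6.

Run:
```python
from m import *
w6=L("w6"); g=cv2.cvtColor(w6["color"],cv2.COLOR_BGR2GRAY)
print(g[250,235:325:3],g[230,235:325:3])
big=lambda cs:max(cs,key=lambda c:cv2.contourArea(c.astype(np.float32)))
for th in(150,160,170,180):
    cs=seg(w6,240,185,310,300,th,256,amin=100)
    if not cs: continue
    q=poly4(big(cs)); P=plane(w6,q,.007); e=np.roll(P,-1,0)-P
    print(th,P.mean(0).round(4),np.linalg.norm(e,axis=1).round(4),((np.degrees(np.arctan2(e[:,1],e[:,0]))+45)%90-45).round(1))
```

```text
[138 137 138 139 139 127 198 203 205 209 205 208 203 206 211 207 205 205
 210 201 142 140 141 142 142 142 141 142 142 130] [139 138 138 140 139 128 195 203 207 210 204 207 204 208 212 208 206 206
 208 208 154 143 142 142 142 143 143 142 142 142]
150 [0.6082 0.0103 0.007 ] [0.0489 0.1019 0.0481 0.1018] [5.2 5.1 5.1 5.6]
160 [0.6081 0.0103 0.007 ] [0.0469 0.1007 0.0476 0.1007] [5.1 5.1 5.2 4.7]
170 [0.6079 0.0103 0.007 ] [0.0461 0.0998 0.0464 0.0998] [5.1 5.2 5.1 5. ]
180 [0.6079 0.0103 0.007 ] [0.0454 0.0991 0.0456 0.0992] [5.1 5.1 5.2 5. ]
```

```bash
python3 -m crank '[[1,0,0,-3,0,0,-0.017],[1,0,0,-7,0,0,-0.017],[1,0,0,-11.5,0,0,-0.017],[1,0,0,-15,0,0,-0.017],[1,0,0,-18,0,0,-0.017],[1,0,0,-19.5,0,0,-0.017],[1,0,0,-20,0,0,-0.017],[1,0,0,-20,0,0,-0.017]]' 110; python3 -m crank '[[1,0,0,0,0,0,0],[-1,0,0,0,0,0,0],[-1,0,0,0,0,0,0],[-1,0,0,0,0,0,0],[-1,0,0,0,0,0,0],[-1,0,0,0,0,0,0],[-1,0,0,0,0,0,0],[-1,0,0,0,0,0,0]]'; python3 t.py .5298 .0021 .14 3.1416
```

```text
time: 15.9
tcp_pos: [0.5295, 0.002, 0.0559]
tool_rot: [3.141, -0.001, -3.039]
force: [0.2, -0.2, 0.9]
opening: 0.0854
gripper_force: 0.0
time: 16.7
tcp_pos: [0.5299, 0.0019, 0.0567]
tool_rot: [-3.141, 0.001, -3.038]
force: [-2.5, 0.0, 5.0]
opening: 0.0205
gripper_force: 107.3
pos [0.5299 0.0019 0.0567] rot [-3.1415e+00  7.0000e-04 -3.0381e+00] d cm [-0.01  0.02  8.33] turn [ 1.000e-04  7.000e-04 -1.035e-01]
```

```bash
python3 -m crank '[[-1,0,0,1,0,0,0],[-1,0,0,3,0,0,0],[-1,0,0,6,0,0,0],[-1,-1.5,2.5,8.3,0,0,-0.01],[-1,-3.5,6,8.3,0,0,-0.02],[-1,-6,10,8.3,0,0,-0.035],[-1,-8.5,14,8.3,0,0,-0.05],[-1,-10.5,18,8.3,0,0,-0.0685]]'; python3 -m crank '[[-1,-1,1.8,0,0,0,0],[-1,-1.4,2.3,0,0,0,0],[-1,-1.4,2.3,-1,0,0,0],[-1,-1.4,2.3,-3,0,0,0],[-1,-1.4,2.3,-5,0,0,0],[-1,-1.4,2.3,-6.5,0,0,0],[-1,-1.4,2.3,-7,0,0,0],[-1,-1.4,2.3,-7,0,0,0]]'; python3 t.py .4103 .2045 .0645 -3.1066
python3 - <<'E'
from m import *
f=eyes.grab_frame("wrist"); np.save("pics/w7.npy",f,allow_pickle=True); s=eyes.grab_frame("side"); np.save("pics/s7.npy",s,allow_pickle=True)
cv2.imwrite("pics/w7.png",np.hstack([cv2.resize(f["color"],(400,300)),cv2.resize(s["color"][230:350,180:340],(400,300))]))
E
```

```text
time: 17.5
tcp_pos: [0.423, 0.1831, 0.1397]
tool_rot: [3.141, -0.0, -3.108]
force: [1.7, 0.7, -1.7]
opening: 0.0204
gripper_force: 107.6
time: 18.3
tcp_pos: [0.4107, 0.204, 0.0685]
tool_rot: [-3.141, -0.001, -3.108]
force: [-0.8, -0.2, -2.3]
opening: 0.0206
gripper_force: 107.8
pos [0.4107 0.204  0.0685] rot [-3.1411e+00 -1.4000e-03 -3.1079e+00] d cm [-0.04  0.05 -0.4 ] turn [ 0.0006 -0.0013  0.0013]
```

View pics/w7.png

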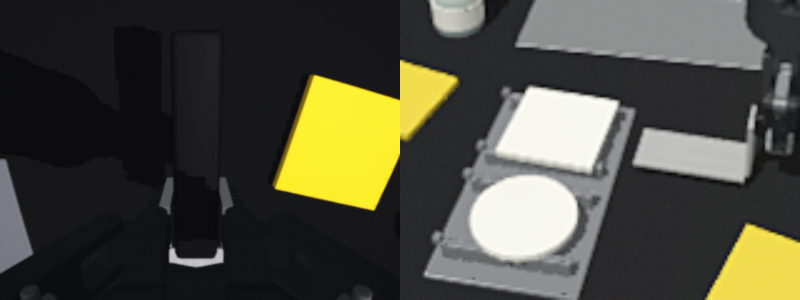

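The wrist view now shows only the handle (gripper in the way). The side view shows the blade ahead of the tile bay, at about (693,157) in the picture. From here I'll check numerically with the side and top cameras.

Run:
```python
from m import *
s=L("s7"); t=eyes.grab_frame("top"); np.save("pics/t7.npy",t,allow_pickle=True)
big=lambda cs:max(cs,key=lambda c:cv2.contourArea(c.astype(np.float32)))
y=.0337; d=np.array([np.cos(y),np.sin(y)]);n=np.array([-d[1],d[0]]); o=np.array([.4107,.204])+.0787*d
X=np.array([np.r_[o+a*d+b*n,.0188] for a,b in((50,-23),(50,23),(-50,23),(-50,-23))for a,b in[(a/1e3,b/1e3)]])
print("pred side",proj(s,X).round(1).tolist()); print("pred top",proj(t,X).round(1).tolist())
g=cv2.cvtColor(s["color"],cv2.COLOR_BGR2GRAY); gt=cv2.cvtColor(t["color"],cv2.COLOR_BGR2GRAY)
pc=proj(s,X.mean(0,keepdims=True))[0].astype(int);tc=proj(t,X.mean(0,keepdims=True))[0].astype(int);print(pc,g[pc[1],pc[0]],tc,gt[tc[1]-25:tc[1]+26:5,tc[0]])
for th in(90,110,130):
    cs=seg(s,268,275,326,310,th,256,amin=60)
    for c in cs:
        q=poly4(c);P=plane(s,q,.0188);e=np.roll(P,-1,0)-P;print(th,q.round(1).tolist(),P.mean(0).round(4),np.linalg.norm(e,axis=1).round(4),((np.degrees(np.arctan2(e[:,1],e[:,0]))+45)%90-45).round(1))
```

```text
pred side [[277.3, 280.9], [272.7, 294.6], [316.8, 301.6], [319.7, 287.3]]
pred top [[204.2, 234.4], [187.5, 234.7], [187.2, 271.2], [204.2, 270.9]]
[296 290] 190 [195 252] [193  48 244 245 244 244 244 244 212  55  49]
90 [[276.79998779296875, 280.70001220703125], [322.0, 274.29998779296875], [319.8999938964844, 303.5], [271.8999938964844, 295.70001220703125]] [0.4886 0.1972 0.0188] [0.1098 0.0958 0.1083 0.05  ] [26.1  7.   1.7  2.2]
110 [[276.8999938964844, 280.8999938964844], [321.8999938964844, 274.29998779296875], [319.29998779296875, 303.1000061035156], [272.0, 295.70001220703125]] [0.4888 0.1971 0.0188] [0.1096 0.0948 0.1066 0.0491] [26.5  6.1  2.   2. ]
130 [[277.20001220703125, 281.0], [321.79998779296875, 274.29998779296875], [318.6000061035156, 302.79998779296875], [272.3999938964844, 295.3999938964844]] [0.489  0.1968 0.0188] [0.1087 0.094  0.1045 0.0482] [26.6  5.5  1.8  1.9]
```

```bash
python3 -m crank '[[-1,0,0,-0.3,0,-0.0013,0],[-1,0.8,0.03,-0.4,0,-0.0013,0],[-1,2,0.08,-0.4,0,-0.0013,0],[-1,3.5,0.14,-0.4,0,-0.0013,0],[-1,5,0.2,-0.4,0,-0.0013,0],[-1,6.2,0.24,-0.4,0,-0.0013,0],[-1,6.5,0.25,-0.4,0,-0.0013,0],[-1,6.5,0.25,-0.4,0,-0.0013,0]]'; python3 t.py .5353 .2089 .0645 -3.1079
```

```text
time: 19.25
tcp_pos: [0.4761, 0.2074, 0.0651]
tool_rot: [3.142, 0.001, -3.107]
force: [0.4, -0.0, -2.1]
opening: 0.0209
gripper_force: 107.9
pos [0.4761 0.2074 0.0651] rot [ 3.1416e+00  1.3000e-03 -3.1069e+00] d cm [ 5.92  0.15 -0.06] turn [-0.      0.0013 -0.001 ]
```

```bash
python3 -m crank '[[-1,0.7,0.02,-0.05,0,0,0],[-1,1.7,0.04,-0.05,0,0,0],[-1,2.9,0.07,-0.05,0,0,0],[-1,4.1,0.1,-0.05,0,0,0],[-1,5.1,0.13,-0.05,0,0,0],[-1,5.7,0.15,-0.05,0,0,0],[-1,5.92,0.15,-0.05,0,0,0],[-1,5.92,0.15,-0.05,0,0,0]]'; python3 t.py .5353 .2089 .0645 -3.1079
python3 - <<'E'
from m import *
s=eyes.grab_frame("side"); np.save("pics/s8.npy",s,allow_pickle=True)
big=lambda cs:max(cs,key=lambda c:cv2.contourArea(c.astype(np.float32)))
for n,f in(("0",L("side0")),("8",s)):
    q=poly4(big(seg(f,212,262,272,302,215,256)));P=plane(f,q,.03);print(n,q.round(1).tolist(),P.mean(0).round(4))
E
```

```text
time: 20.05
tcp_pos: [0.5349, 0.2089, 0.0646]
tool_rot: [-3.142, 0.001, -3.107]
force: [0.0, 0.9, -2.3]
opening: 0.0208
gripper_force: 107.9
pos [0.5349 0.2089 0.0646] rot [-3.1416e+00  1.1000e-03 -3.1066e+00] d cm [ 0.04 -0.   -0.01] turn [-0.      0.0011 -0.0013]
0 [[231.10000610351562, 264.29998779296875], [267.3999938964844, 269.8999938964844], [255.5, 297.79998779296875], [217.1999969482422, 290.6000061035156]] [0.6144 0.2141 0.03  ]
8 [[231.10000610351562, 264.29998779296875], [267.29998779296875, 269.8999938964844], [255.60000610351562, 297.79998779296875], [217.1999969482422, 290.5]] [0.6145 0.2141 0.03  ]
```

```bash
python3 -m crank '[[-1,0,0,0.4,0,0,0],[-1,0,0,0.6,0,0,0],[-1,0,0,0.8,0,0,0],[-1,0,0,1.0,0,0,0],[-1,0,0,1.4,0,0,0],[-1,0,0,2,0,0,0],[-1,0,0,2.4,0,0,0],[-1,0,0,2.5,0,0,0]]'; python3 t.py .5353 .2089 .18 -3.1079
python3 - <<'E'
from m import *
s=eyes.grab_frame("side");t=eyes.grab_frame("top"); np.save("pics/s9.npy",s,allow_pickle=True);np.save("pics/t9.npy",t,allow_pickle=True)
big=lambda cs:max(cs,key=lambda c:cv2.contourArea(c.astype(np.float32)))
q=poly4(big(seg(s,212,245,275,292,215,256)));qt=poly4(big(seg(t,175,175,217,240,228,256)))
z=.0895-.0527+.003+.008
for n,f,Q in(("s",s,q),("t",t,qt)):
    P=plane(f,Q,z);e=np.roll(P,-1,0)-P;print(n,Q.round(1).tolist(),P.mean(0).round(4),np.linalg.norm(e,axis=1).round(4),((np.degrees(np.arctan2(e[:,1],e[:,0]))+45)%90-45).round(1))
A,B=plane(s,q,z),plane(t,qt,z);o=[np.argmin(np.linalg.norm(B-B.mean(0)+A.mean(0)-a,axis=1)) for a in A];print(tri(s,q,t,qt[o]).round(4))
E
```

```text
time: 20.9
tcp_pos: [0.5353, 0.2091, 0.0905]
tool_rot: [3.141, 0.002, -3.107]
force: [-0.8, 0.2, -3.1]
opening: 0.0204
gripper_force: 107.8
pos [0.5353 0.2091 0.0905] rot [ 3.1413e+00  2.4000e-03 -3.1066e+00] d cm [-0.   -0.02  8.95] turn [-0.0004  0.0024 -0.0013]
s [[230.39999389648438, 258.1000061035156], [266.5, 264.29998779296875], [255.0, 291.5], [216.10000610351562, 284.3999938964844]] [0.6156 0.2135 0.0478] [0.0901 0.0929 0.09   0.0934] [-0.1  0.6  0.3  0.6]
t [[175.0, 186.1999969482422], [210.89999389648438, 189.8000030517578], [209.89999389648438, 221.39999389648438], [198.3000030517578, 221.10000610351562]] [0.6181 0.2002 0.0478] [0.0993 0.0876 0.0313 0.1175] [-5.   0.2 -0.7 35.3]
[[ 0.6601  0.1678  0.0487  0.0012]
 [ 0.5714  0.1674  0.0482  0.0011]
 [ 0.5844  0.2077 -0.006   0.0079]
 [ 0.6627  0.2646  0.0524  0.0092]]
```

Tile is up and level (corner heights 48.7 and 48.2 mm). I'll refine the balance pose from the pan's edges.

```bash
cat > pan.py <<'E'
from m import *
def cross(v,th,start,step):
    i=start
    while 0<i+step<len(v) and v[i+step]<th: i+=step
    if not(0<i+step<len(v)): return None
    a,b=v[i],v[i+step]; return i+step*(th-a)/(b-a)
def lines(f,c,rows,cols,th,dark=True):
    g=cv2.GaussianBlur(cv2.cvtColor(f["color"],cv2.COLOR_BGR2GRAY),(3,3),0).astype(float)
    out={}
    for nm,it,fn in(("L",rows,lambda r:(cross(g[r],th,c[0]-55,-1),r)),("R",rows,lambda r:(cross(g[r],th,c[0]+55,1),r)),
                    ("U",cols,lambda k:(k,cross(g[:,k],th,c[1],-1))),("D",cols,lambda k:(k,cross(g[:,k],th,c[1],1)))):
        p=[fn(i) for i in it]; p=np.array([q for q in p if None not in q])
        out[nm]=p
    return out
E
python3 - <<'E'
from pan import *
w2=L("w2"); o=lines(w2,(355,180),range(135,205,3),range(340,368,3),237)
y=[];W={}
for k,p in o.items():
    P=plane(w2,p,.070); a=0 if k in"LR" else 1
    v=np.polyfit(P[:,a],P[:,1-a],1); r=P[:,1-a]-np.polyval(v,P[:,a]); keep=abs(r)<2*np.median(abs(r))+.0003; v=np.polyfit(P[keep,a],P[keep,1-a],1)
    W[k]=v; print(k,len(p),p[[0,-1]].round(1).tolist(),"slope deg",np.degrees(np.arctan(v[0])).round(2),"rms",r[keep].std().round(5))
def ix(a,b): # y=a0 x+a1 ; x=b0 y+b1
    x=(b[0]*a[1]+b[1])/(1-a[0]*b[0]); return np.array([x,a[0]*x+a[1]])
C=np.array([ix(W[a],W[b]) for a,b in("LU","RU","RD","LD")]); print(C.round(4),C.mean(0),np.linalg.norm(np.roll(C,-1,0)-C,axis=1))
E
```

```text
L 24 [[288.2, 135.0], [287.8, 204.0]] slope deg 9.42 rms 0.00023
R 24 [[417.1, 135.0], [411.2, 204.0]] slope deg 9.45 rms 0.00059
U 10 [[340.0, 113.5], [367.0, 113.2]] slope deg -9.43 rms 0.00014
D 10 [[340.0, 237.1], [367.0, 244.9]] slope deg 7.19 rms 0.00215
[[ 0.6237 -0.1511]
 [ 0.6468 -0.2898]
 [ 0.4877 -0.3163]
 [ 0.5061 -0.1706]] [ 0.56607928 -0.23196978] [0.14064649 0.16122015 0.1468752  0.11919825]
```

Balance centre is (0.566,−0.2315) with yaw 9.4°, and the pan edges and ribs agree. Carry over smoothly, level.

```bash
python3 -m crank '[[-1,0,0,0.4,0,0.002,0],[-1,0,-0.2,1.2,0,0.002,0],[-1,-0.1,-0.6,2.2,0,0.002,0],[-1,-0.1,-1.2,3.4,0,0.002,0],[-1,-0.2,-2,4.6,0,0.002,0],[-1,-0.3,-3,5.8,0,0.002,0],[-1,-0.45,-4.2,6.7,0,0.002,0],[-1,-0.6,-5.6,7.2,0,0.002,0]]'; python3 -m crank '[[-1,-0.2,-1.7,0.2,0,0,0.005],[-1,-0.4,-3.6,0.3,0,0,0.012],[-1,-0.6,-5.7,0.3,0,0,0.022],[-1,-0.8,-7.9,0.3,0,0,0.033],[-1,-1.05,-10.2,0.3,0,0,0.044],[-1,-1.3,-12.5,0.3,0,0,0.056],[-1,-1.55,-14.8,0.3,0,0,0.068],[-1,-1.8,-17.1,0.3,0,0,0.08]]'; python3 t.py .4877 -.2482 .165 -2.9496
```

```text
time: 21.8
tcp_pos: [0.5292, 0.1519, 0.163]
tool_rot: [3.141, 0.001, -3.107]
force: [0.5, 0.6, -2.4]
opening: 0.0206
gripper_force: 107.7
time: 22.6
tcp_pos: [0.5101, -0.0198, 0.1647]
tool_rot: [3.142, -0.001, -3.027]
force: [0.1, 0.3, -3.1]
opening: 0.0206
gripper_force: 107.8
pos [ 0.5101 -0.0198  0.1647] rot [ 3.1416e+00 -1.1000e-03 -3.0266e+00] d cm [ -2.24 -22.84   0.03] turn [ 0.0001 -0.0011  0.077 ]
```

```bash
python3 -m crank '[[-1,-0.25,-2.3,0,0,0,0.011],[-1,-0.5,-4.6,0,0,0,0.022],[-1,-0.7,-6.9,0,0,0,0.033],[-1,-0.95,-9.2,0,0,0,0.042],[-1,-1.15,-11.4,0,0,0,0.05],[-1,-1.35,-13.5,0,0,0,0.057],[-1,-1.55,-15.4,0,0,0,0.064],[-1,-1.7,-17.1,0,0,0,0.07]]'; python3 -m crank '[[-1,-0.15,-1.5,0,0,-0.001,0.003],[-1,-0.25,-2.8,0,0,-0.001,0.005],[-1,-0.35,-3.9,0,0,-0.001,0.007],[-1,-0.45,-4.7,0,0,-0.001,0.007],[-1,-0.5,-5.3,0,0,-0.001,0.007],[-1,-0.54,-5.65,0,0,-0.001,0.007],[-1,-0.54,-5.75,0,0,-0.001,0.007],[-1,-0.54,-5.75,0,0,-0.001,0.007]]'; python3 t.py .4877 -.2482 .165 -2.9496
python3 - <<'E'
from m import *
s=eyes.grab_frame("side");t=eyes.grab_frame("top"); np.save("pics/s10.npy",s,allow_pickle=True);np.save("pics/t10.npy",t,allow_pickle=True)
X=[[.5662+a,-.2315+b,.1234] for a,b in((.0,0),(.045,.045),(-.045,-.045))]
print(proj(s,X).round(0).tolist(),proj(t,X).round(0).tolist())
cv2.imwrite("pics/s10.png",np.hstack([cv2.resize(s["color"][110:230,240:400],(400,300)),cv2.resize(t["color"][160:310,290:490],(400,300))]))
E
```

```text
time: 23.4
tcp_pos: [0.4929, -0.1907, 0.1647]
tool_rot: [3.142, -0.001, -2.957]
force: [-0.5, -0.1, -2.8]
opening: 0.0203
gripper_force: 107.7
time: 24.2
tcp_pos: [0.4886, -0.2463, 0.1647]
tool_rot: [3.141, 0.0, -2.949]
force: [-0.1, 0.5, -2.8]
opening: 0.0207
gripper_force: 107.7
pos [ 0.4886 -0.2463  0.1647] rot [ 3.1415e+00  4.0000e-04 -2.9494e+00] d cm [-0.09 -0.19  0.03] turn [-0.0002  0.0004 -0.0002]
[[304.0, 162.0], [286.0, 167.0], [321.0, 158.0]] [[362.0, 221.0], [345.0, 204.0], [380.0, 239.0]]
```

View pics/s10.png

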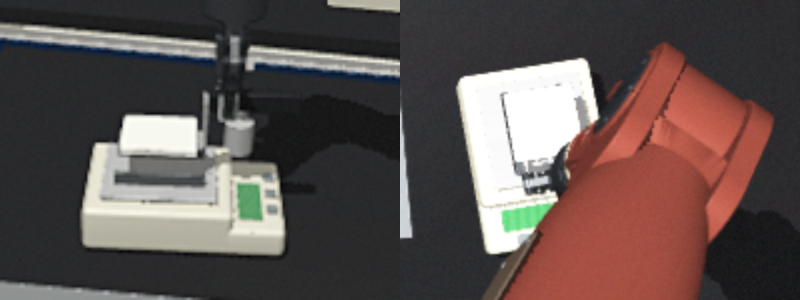

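The tile sits level on the blade above the pan (side-view tile at crop (160,135), i.e. px (304,164)). That's the 10th picture, so the rest is numeric. I'll measure the tile from the side camera before lowering.

Run:
```python
from m import *
s=L("s10");t=L("t10")
g=cv2.cvtColor(s["color"],cv2.COLOR_BGR2GRAY)
print(g[150:180:2,284:328:2])
big=lambda cs:max(cs,key=lambda c:cv2.contourArea(c.astype(np.float32)))
z=.1647-.0527+.011
for th in(190,205,220,235):
    for c in seg(s,284,148,326,178,th,256,amin=100):
        q=poly4(c);P=plane(s,q,z);e=np.roll(P,-1,0)-P
        print(th,q.round(1).tolist(),P.mean(0).round(4),np.linalg.norm(e,axis=1).round(4),((np.degrees(np.arctan2(e[:,1],e[:,0]))+45)%90-45).round(1))
g=cv2.cvtColor(t["color"],cv2.COLOR_BGR2GRAY); print(g[215,325:385]);print(g[222,325:385]);print(g[190:225,355]);print(g[190:225,365])
```

```text
[[ 41  44  44  42  42  41  43  41  45  41  43  41  41  40  41  42  42  42
   25 171  10  14]
 [ 44  42  41  40  41  42  43  41  40  42  42  42  41  41  42  40  41  41
   29 132  14  13]
 [ 40  43  41  34  32  33  31  35  36  35  35  36  39  35  40  37  40  40
   35 140  21  15]
 [ 42  41  33 186 212 211 212 205 206 207 186 165 166 167 114 116 118  45
   40 127  34  34]
 [ 41  41  16 246 250 249 249 249 249 249 251 253 253 253 254 254 255 230
   34 134  34  33]
 [ 41  40   4 255 247 246 247 247 246 246 247 247 247 247 247 247 248 220
   45 122  39  39]
 [ 40  36 163 253 247 247 247 247 247 246 246 247 247 247 246 247 249 213
  134 118  40  43]
 [ 40  32 213 250 247 247 247 247 247 247 247 247 247 247 247 246 248 208
  183 107  39  42]
 [ 51  12 237 248 247 246 247 247 247 247 247 247 247 247 246 246 248 218
  182 108  35  38]
 [203 191 230 252 251 251 248 249 251 250 250 249 248 248 248 247 248 211
  184 121 117  93]
 [190 184 179 206 204 186 189 171 202 212 200 221 233 235 235 236 240 208
   63 176 199 225]
 [189 189 137 139  60  49  51  69  71  81  85 103 139 148 140 177 199 162
   
[... 1317 characters left out ...]
55 255 255 255 255 255 255 255 255 255 255 255 255 255 255 255 255 255
 255 255 255 255 255 255 255 255 255 255 255 255 255 255 255 255 255 229
 152 156 155 154 162 241]
[255 255 255 255 255 255 253 251 250 250 251 251 251 251 251 250 251 251
  72 254 255 255 255 255 255 255 255 255 255 255 255 255 255 255 255 255
 255 255 255 255 255 255 255 255 255 255 255 255 255 255 255 255 255 255
 255 159 156 155 157 164]
[ 52  50  44 251 254 255 255 255 255 253 249 250 251 251 226 255 255 255
 255 255 255 255 255 255 255 255 255 255 255 255 255 255 255 255 255]
[ 43 125 253 255 255 255 255 255 250 248 250 250 250 255 255 255 255 255
 255 255 255 255 255 255 255 255 255 255 255 255 255 255 255 255 255]
```

Run:
```python
from m import *
t=L("t10"); z=.123
P=plane(t,[[342.3,215],[378.3,215],[343.0,222],[379.6,222],[355,204.2],[365,202.6]],z);print(P.round(4).tolist())
d=np.array([np.cos(.165),np.sin(.165)]);n=np.array([-d[1],d[0]])
q=(P[:,:2]-[.5662,-.2315]);print("lateral",(q@n*1e3).round(1),"along",(q@d*1e3).round(1))
```

```text
[[0.5821, -0.1803, 0.123], [0.5833, -0.2737, 0.123], [0.5639, -0.1819, 0.123], [0.5651, -0.2766, 0.123], [0.6108, -0.2137, 0.123], [0.6154, -0.2398, 0.123]]
lateral [ 47.9 -44.4  49.3 -44.3  10.3 -16.3] along [24.1 10.   5.9 -8.4 46.9 47.1]
```

Measured offsets are about +2 mm in both axes, which agrees with the pose error. I'll correct by (−0.1, −0.2) cm and lower gently.

```bash
python3 -m crank '[[-1,-0.05,-0.1,-0.2,0,0,0],[-1,-0.1,-0.2,-0.6,0,0,0],[-1,-0.1,-0.2,-1.1,0,0,0],[-1,-0.1,-0.2,-1.6,0,0,0],[-1,-0.1,-0.2,-2.0,0,0,0],[-1,-0.1,-0.2,-2.2,0,0,0],[-1,-0.1,-0.2,-2.3,0,0,0],[-1,-0.1,-0.2,-2.3,0,0,0]]'; python3 t.py .4877 -.2482 .13 -2.9496; python3 -m crank '[[-1,0,0,-0.2,0,0,0],[-1,0,0,-0.35,0,0,0],[-1,0,0,-0.5,0,0,0],[-1,0,0,-0.65,0,0,0],[-1,0,0,-0.8,0,0,0],[-1,0,0,-0.95,0,0,0],[-1,0,0,-1.1,0,0,0],[-1,0,0,-1.15,0,0,0]]';python3 t.py .4877 -.2482 .13 -2.9496
```

```text
time: 25.1
tcp_pos: [0.4875, -0.2485, 0.1416]
tool_rot: [3.142, 0.0, -2.95]
force: [0.3, -0.8, -2.3]
opening: 0.0206
gripper_force: 107.7
pos [ 0.4875 -0.2485  0.1416] rot [ 3.1416e+00  4.0000e-04 -2.9495e+00] d cm [ 0.02  0.03 -1.16] turn [-0.0001  0.0003 -0.0001]
time: 25.9
tcp_pos: [0.4875, -0.2485, 0.1301]
tool_rot: [3.142, 0.0, -2.95]
force: [-0.3, -1.3, -1.3]
opening: 0.0206
gripper_force: 107.7
pos [ 0.4875 -0.2485  0.1301] rot [ 3.1415e+00  4.0000e-04 -2.9496e+00] d cm [ 0.02  0.03 -0.01] turn [-0.0002  0.0003 -0.    ]
```

```bash
cat > chk.py <<'E'
from m import *
s=eyes.grab_frame("side");t=eyes.grab_frame("top"); np.save("pics/sc.npy",s,allow_pickle=True);np.save("pics/tc.npy",t,allow_pickle=True)
z=.094; print(telemetry.read_state()["force"].round(1))
d=np.array([np.cos(.1646),np.sin(.1646)]);n=np.array([-d[1],d[0]])
for th in(220,235,243):
    for c in seg(s,284,155,326,190,th,256,amin=100):
        q=poly4(c);P=plane(s,q,z);e=np.roll(P,-1,0)-P;r=P.mean(0)[:2]-[.5662,-.2315]
        print(th,q.round(1).tolist(),(r@d*1e3).round(1),(r@n*1e3).round(1),np.linalg.norm(e,axis=1).round(4),((np.degrees(np.arctan2(e[:,1],e[:,0]))+45)%90-45).round(1))
g=cv2.cvtColor(t["color"],cv2.COLOR_BGR2GRAY)
for r in(213,219,225,231): print(r,g[r,332:392])
for k in(350,357,364): print(k,g[192:250,k])
E
python3 chk.py
```

```text
[ 0.1  0.9 -2.3]
220 [[290.20001220703125, 163.1999969482422], [317.8999938964844, 165.10000610351562], [317.8999938964844, 178.60000610351562], [287.3999938964844, 178.10000610351562]] 1.2 1.0 [0.0882 0.0894 0.0908 0.1003] [ 5.6 10.1 12.6  8.5]
235 [[290.20001220703125, 163.60000610351562], [317.8999938964844, 165.1999969482422], [317.6000061035156, 178.10000610351562], [287.8999938964844, 178.10000610351562]] 1.0 0.9 [0.0881 0.086  0.0887 0.0971] [ 7.3  9.4 14.5  9.3]
243 [[290.29998779296875, 163.5], [317.8999938964844, 165.39999389648438], [317.29998779296875, 179.1999969482422], [288.20001220703125, 176.60000610351562]] 1.1 0.2 [0.0882 0.091  0.0875 0.0884] [5.6 8.9 3.8 9.4]
213 [251 251 251 251 252 252 252 252 252 184 255 255 255 255 255 255 255 255
 255 255 255 255 255 255 255 255 255 255 255 255 255 255 255 255 255 255
 255 255 255 255 255 255 255 255 154 155 198 250 250 249 251 255 255 255
 255 250 157  28  41  49]
219 [251 252 251 252 252 252 252 251 251 252 226 255 255 255 255 255 255 255
 255 255 255 255 255 255 255 255 255 255 255 255 255 255 255 255 255 255
 255 255 255
[... 607 characters left out ...]
55 255 255 255 253 249 250 251 251 251 251 229 255 255
 255 255 255 255 255 255 255 255 255 255 255 255 255 255 255 255 255 255
 255 255 255 255 255 255 255 255 255 255 255 255 255 255 163 145 150 131
 116 155 178  75]
357 [ 63 254 255 255 255 255 255 254 249 250 251 251 251 251 247 255 255 255
 255 255 255 255 255 255 255 255 255 255 255 255 255 255 255 255 255 255
 255 255 255 255 255 255 255 255 255 255 255 255 255 161 164 248 219 178
 249 248  53  61]
364 [252 255 255 255 255 255 251 249 250 250 251 252 251 247 255 255 255 255
 255 255 255 255 255 255 255 255 255 255 255 255 255 255 255 255 255 255
 255 255 255 255 255 255 255 255 255 255 255 255 154 188 245 145  37  43
  40  40  46  40]
```

Run:
```python
from m import *
t=L("tc"); d=np.array([np.cos(.1646),np.sin(.1646)]);n=np.array([-d[1],d[0]])
def f(nm,px,z):
    P=plane(t,px,z)[:,:2]; q=P-[.5662,-.2315]; v=P[-1]-P[0]; print(nm,"lat",(q@n*1e3).round(1),"along",(q@d*1e3).round(1),"ang",((np.degrees(np.arctan2(v[1],v[0]))+45)%90-45).round(1))
f("tileL",[[341.2,213],[342.1,219],[343.1,225],[344.1,231]],.094)
f("tileR",[[375.5,213],[376.5,219],[377.6,225]],.094)
f("tileU",[[350,206.8],[357,206.1],[364,205.1]],.094)
f("panL",[[332.7,225],[333.7,231]],.07); f("panR",[[382.6,213],[383.9,219]],.07); f("panU",[[350,200.2],[357,199.3],[364,198.3]],.07)
```

```text
tileL lat [44.6 45.  45.2 45.4] along [ 33.8  17.7   1.6 -14.4] ang 8.4
tileR lat [-45.5 -45.1 -45. ] along [ 20.1   3.9 -12.2] ang 8.5
tileU lat [ 18.5  -0.2 -19.2] along [46.6 45.7 45.5] ang 7.8
panL lat [68.5 68.7] along [ 8.7 -7.6] ang 8.9
panR lat [-70.7 -71. ] along [20.3  3.7] ang 10.7
panU lat [ 10.5  -8.8 -28.2] along [68.1 67.7 67.6] ang 8.6
```

The cameras suggest the tile is about 2 mm too far along and about 0.6° under-turned, so I'll lift slightly and nudge it.

```bash
python3 -m crank '[[-1,0,0,0.2,0,0,0],[-1,0,0,0.4,0,0,0],[-1,0,0,0.6,0,0,0],[-1,0,0,0.8,0,0,0],[-1,0,0,1.0,0,0,0],[-1,0,0,1.0,0,0,0],[-1,-0.1,-0.09,1.0,0,0,0.005],[-1,-0.18,-0.16,1.0,0,0,0.01]]'; python3 -m crank '[[-1,0,0,-0.05,0,0,0],[-1,0,0,-0.15,0,0,0],[-1,0,0,-0.3,0,0,0],[-1,0,0,-0.45,0,0,0],[-1,0,0,-0.6,0,0,0],[-1,0,0,-0.75,0,0,0],[-1,0,0,-0.9,0,0,0],[-1,0,0,-1.0,0,0,0]]';python3 t.py .4877 -.2482 .13 -2.9396; python3 chk.py | cut -c1-260
```

```text
time: 26.8
tcp_pos: [0.4856, -0.2501, 0.1401]
tool_rot: [3.141, 0.0, -2.939]
force: [0.2, 0.3, -2.7]
opening: 0.0204
gripper_force: 107.7
time: 27.6
tcp_pos: [0.4857, -0.2501, 0.1301]
tool_rot: [-3.142, 0.0, -2.94]
force: [-0.8, -0.5, -1.7]
opening: 0.0205
gripper_force: 107.8
pos [ 0.4857 -0.2501  0.1301] rot [-3.1416e+00  4.0000e-04 -2.9396e+00] d cm [ 0.2   0.19 -0.01] turn [-0.0001  0.0004 -0.    ]
[ 0.1 -0.7 -2.9]
220 [[290.70001220703125, 163.3000030517578], [318.8999938964844, 164.89999389648438], [318.8999938964844, 178.39999389648438], [288.3999938964844, 178.39999389648438]] -1.4 0.6 [0.0898 0.0892 0.091  0.1005] [ 7.3 10.  14.5  9.4]
235 [[290.5, 164.10000610351562], [319.1000061035156, 164.6999969482422], [318.5, 179.39999389648438], [288.8999938964844, 176.8000030517578]] -1.6 0.5 [0.0905 0.0977 0.089  0.0853] [12.   9.   4.1 10.1]
243 [[290.5, 163.60000610351562], [319.0, 165.1999969482422], [318.29998779296875, 179.10000610351562], [289.29998779296875, 176.60000610351562]] -1.5 -0.2 [0.0904 0.0923 0.0874 0.0873] [ 7.4  8.7  4.1 10.8]
213 [251 251 251 251 252 252 252 25
[... 983 characters left out ...]
55 255 255 255 253 249 250 251 251 251 251 252 248 255
 255 255 255 255 255 255 255 255 255 255 255 255 255 255 255 255 255 255
 255 255 255 255 255 255 255 255 255 255 255 255 255 255 255 142 148 134
 118 167 251 248]
357 [ 66 254 255 255 255 255 255 254 249 250 251 251 251 251 251 250 255 255
 255 255 255 255 255 255 255 255 255 255 255 255 255 255 255 255 255 255
 255 255 255 255 255 255 255 255 255 255 255 255 255 255 153 168 249 217
 171 250 250 183]
364 [252 255 255 255 255 255 251 249 250 250 251 252 251 250 254 255 255 255
 255 255 255 255 255 255 255 255 255 255 255 255 255 255 255 255 255 255
 255 255 255 255 255 255 255 255 255 255 255 255 255 164 219 246 125  46
  67  66  40  43]
```

```bash
python3 -m crank '[[-1,-0.3,-0.05,0,0,0,0],[-1,-0.9,-0.15,0,0,0,0],[-1,-1.7,-0.28,0,0,0,0],[-1,-2.7,-0.45,0,0,0,0],[-1,-3.8,-0.63,0,0,0,0],[-1,-5,-0.83,0,0,0,0],[-1,-6.2,-1.03,0,0,0,0],[-1,-7.2,-1.2,0,0,0,0]]'; python3 -m crank '[[-1,-1,-0.17,0,0,0,0],[-1,-2,-0.33,0,0,0,0],[-1,-3,-0.5,0,0,0,0],[-1,-4,-0.67,0,0,0,0],[-1,-5,-0.83,0,0,0,0],[-1,-5.7,-0.95,0,0,0,0],[-1,-6.2,-1.03,0,0,0,0],[-1,-6.4,-1.06,0,0,0,0]]';python3 t.py .5298 .0021 .15 -3.036; python3 chk.py | head -4
```

```text
time: 28.5
tcp_pos: [0.4125, -0.2623, 0.1303]
tool_rot: [-3.142, 0.0, -2.94]
force: [0.0, -0.2, -2.2]
opening: 0.0205
gripper_force: 107.8
time: 29.3
tcp_pos: [0.3493, -0.2729, 0.1303]
tool_rot: [-3.141, 0.001, -2.94]
force: [-0.1, -0.1, -1.6]
opening: 0.0209
gripper_force: 107.8
pos [ 0.3493 -0.2729  0.1303] rot [-3.1415e+00  5.0000e-04 -2.9401e+00] d cm [18.05 27.5   1.97] turn [ 0.      0.0005 -0.0959]
[-0.3 -0.3 -1.8]
220 [[290.6000061035156, 163.3000030517578], [318.8999938964844, 164.89999389648438], [318.8999938964844, 178.8000030517578], [288.3999938964844, 178.0]] -1.4 0.7 [0.09   0.0916 0.0908 0.0987] [ 7.2 10.  11.6  9.5]
235 [[290.5, 164.10000610351562], [318.8999938964844, 164.6999969482422], [318.8999938964844, 178.10000610351562], [288.79998779296875, 178.10000610351562]] -1.7 0.6 [0.0898 0.0897 0.0898 0.0936] [12.  10.  14.5 10.1]
243 [[290.5, 163.60000610351562], [318.8999938964844, 165.1999969482422], [318.6000061035156, 179.10000610351562], [289.29998779296875, 176.60000610351562]] -1.6 -0.2 [0.0903 0.0924 0.0883 0.0873] [ 7.4  9.4  4.1 10.8]
```

Tile hasn't moved after withdrawal. Now I'll take the lifter back over the mat.

```bash
python3 -m crank '[[-1,0,0.5,2,0,0,0],[-1,0,1.5,5,0,0,0],[-1,1,4,7,0,0,-0.01],[-1,3,7.5,7,0,0,-0.03],[-1,5.5,11.5,7,0,0,-0.05],[-1,8.5,15.5,7,0,0,-0.07],[-1,11.5,19.5,7,0,0,-0.09],[-1,14.5,23.5,7,0,0,-0.098]]';python3 -m crank '[[-1,2,2.5,0,0,0,0],[-1,3.2,3.7,0,0,0,0],[-1,3.55,4,-2,0,0,0],[-1,3.55,4,-5,0,0,0],[-1,3.55,4,-8,0,0,0],[-1,3.55,4,-10.5,0,0,0],[-1,3.55,4,-12,0,0,0],[-1,3.55,4,-12,0,0,0]]'; python3 t.py .5298 .0021 .0567 -3.038
```

```text
time: 30.2
tcp_pos: [0.496, -0.0355, 0.2004]
tool_rot: [-3.141, 0.001, -3.038]
force: [1.9, -1.7, -1.5]
opening: 0.0209
gripper_force: 108.0
time: 31.0
tcp_pos: [0.5287, 0.0028, 0.0781]
tool_rot: [3.141, -0.003, -3.037]
force: [0.8, -0.1, -0.6]
opening: 0.0207
gripper_force: 108.0
pos [0.5287 0.0028 0.0781] rot [ 3.1406 -0.0035 -3.0371] d cm [ 0.11 -0.07 -2.14] turn [-0.0007 -0.0036 -0.0009]
```

```bash
python3 -m crank '[[-1,0,0,-0.6,0,0,0],[-1,0,0,-1.2,0,0,0],[-1,0,0,-1.6,0,0,0],[-1,0,0,-1.8,0,0,0],[-1,0,0,-1.9,0,0,0],[-1,0,0,-2,0,0,0],[-1,0,0,-2,0,0,0],[-1,0,0,-2,0,0,0]]'; python3 t.py .5298 .0021 .0567 -3.038
```

```text
time: 31.8
tcp_pos: [0.5303, 0.0023, 0.0603]
tool_rot: [-3.141, 0.001, -3.038]
force: [-0.3, -0.1, -1.8]
opening: 0.0204
gripper_force: 108.1
pos [0.5303 0.0023 0.0603] rot [-3.1415e+00  6.0000e-04 -3.0376e+00] d cm [-0.05 -0.02 -0.36] turn [ 0.0001  0.0006 -0.0004]
```

```bash
python3 -m crank '[[-1,0,0,-0.15,0,0,0],[-1,0,0,-0.28,0,0,0],[-1,0,0,-0.36,0,0,0],[-1,0,0,-0.38,0,0,0],[-1,0,0,-0.38,0,0,0],[0,0,0,-0.38,0,0,0],[1,0,0,-0.38,0,0,0],[1,0,0,-0.38,0,0,0]]'; python3 -m crank '[[1,0,0,0,0,0,0],[1,0,0,0,0,0,0],[1,0,0,0,0,0,0],[1,0,0,2,0,0,0],[1,0,0,5,0,0,0],[1,0,0,9,0,0,0],[1,-2,0,13,0,0,0],[1,-5,0,17,0,0,0]]'; python3 -m crank '[[1,-3,0,2,0,0,0],[1,-6,0,2,0,0,0],[1,-9,0,2,0,0,0],[1,-12,0,2,0,0,0],[1,-14,0,2,0,0,0],[1,-14,0,2,0,0,0],[1,-14,0,2,0,0,0],[1,-14,0,2,0,0,0]]'
python3 - <<'E'
from m import *
t=eyes.grab_frame("top");np.save("pics/tf.npy",t,allow_pickle=True);s=eyes.grab_frame("side");np.save("pics/sf.npy",s,allow_pickle=True)
big=lambda cs:max(cs,key=lambda c:cv2.contourArea(c.astype(np.float32)))
for nm,f,bx,th,z in(("blade",t,(250,185,290,235),225,.007),("mat",t,(240,165,300,290),140,.004),("bladeS",s,(235,225,292,248),185,.007),("tileS",s,(284,155,326,190),235,.094),("discS",s,(200,295,258,340),215,.03)):
    try:
        c=big(seg(f,*bx,th,256));q=poly4(c);P=plane(f,q,z);e=np.roll(P,-1,0)-P
        print(nm,P.mean(0).round(4),np.linalg.norm(e,axis=1).round(3),((np.degrees(np.arctan2(e[:,1],e[:,0]))+45)%90-45).round(1))
    except Exception as x: print(nm,x)
g=cv2.absdiff(L("side0")["color"],s["color"])[290:345,195:260].max(); print("disc diff",g)
E
```

```text
time: 32.6
tcp_pos: [0.5304, 0.0023, 0.0564]
tool_rot: [-3.141, 0.001, -3.038]
force: [0.4, 0.1, -0.2]
opening: 0.0632
gripper_force: 0.0
time: 33.4
tcp_pos: [0.4805, 0.0022, 0.2278]
tool_rot: [-3.141, 0.001, -3.038]
force: [0.7, -0.2, 0.6]
opening: 0.0854
gripper_force: 0.0
time: 34.2
tcp_pos: [0.3411, 0.0022, 0.2466]
tool_rot: [-3.141, 0.001, -3.038]
force: [-0.4, -0.5, 0.3]
opening: 0.0852
gripper_force: 0.0
blade max() iterable argument is empty
mat [0.5673 0.0052 0.004 ] [0.118 0.297 0.118 0.298] [5.2 5.1 5.4 5.2]
bladeS [0.6092 0.0111 0.007 ] [0.093 0.043 0.099 0.044] [ 6.1 13.8  6.5  5.3]
tileS [ 0.5645 -0.2312  0.094 ] [0.091 0.094 0.089 0.089] [ 7.4  8.9  4.1 10.1]
discS [0.6079 0.3237 0.03  ] [0.093 0.095 0.096 0.095] [-16.6 -36.6 -17.3 -38.7]
disc diff 130
```

```bash
python3 -c "
from workcell import sign_off
print(sign_off())"
```

```text
the job is handed in; nothing more can be done
None
```

I handed the job in at about 34 s: the tile is on the balance ribs, within about 2 mm of centre and about 1° of square, and the lifter is back on its mat; I had to set the lifter down once to regrip it the other way round before reaching the rack.

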